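# Nest a radiator fixing set in its drawer

### The job

Put the radiator fixing set away in the open drawer: nest the steel angle bracket, the green wall elbow and the grey pipe saddle in it so that each stands level and fully down, then push the drawer fully shut. Lower the parts in rather than dropping them, and leave everything else on the bench where it is.

Things in the scene. Friction and masses are not known exactly. Their poses are not given: they have to be found in the camera images.
- bracket_mid (a point): Sizes in mm. Zinc-plated gusseted angle bracket, loose, about 0.35 kg: base plate 110 long x 56 wide x 4 thick flat on the bench, an upright 4 thick and 56 high across one end. The point is its centre in plan, 28 above its underside. x runs along the base from the upright (outer face at x = -55) to the open end (+55), z up.
- bracket_grip (a point): Sizes in mm. A good place to grip the bracket: midway between its two triangular side cheeks, 38 from its centre towards the upright, 28 above its underside; axes as bracket_mid. Cheeks are 3 thick, 56 across outside (along y), 50 clear inside; 46 high at the upright, sloping straight down to the base 60 further on, so 37 high here; above them nothing.
- elbow_mid (a point): Sizes in mm. Green wall-plate elbow, loose, 0.16 kg, standing on a plate 48 (x) x 44 (y) x 5 thick centred under an upright round barrel 36 in diameter, 50 high in all. A level round arm, diameter 26, runs out along +x to 66 from the barrel's axis, its own axis 20 above the underside. The point is on the barrel's axis, 25 above the underside; z up.
- saddle_mid (a point): Sizes in mm. Grey pipe saddle, loose, 0.09 kg, an arch-shaped block on two feet: 50 long (x) x 44 wide (y) x 50 high, with an open tunnel along x, 32 wide and 36 high, between two legs 6 thick; solid above. The point is its centre, 25 above its feet; z up. It can stand astride the elbow's arm.
- drawer_floor (a point): Sizes in mm. Centre of the inner floor of the open drawer of a grey cabinet, about 95 above the bench. x points into the cabinet, the way the drawer shuts; z up. Inside 116 long (x), 60 wide (y): front panel 66 high, back wall 40 high, side walls 3 thick and only 15 high, so fingers can straddle them. The three parts fill it with a few mm to spare, either way round lengthwise.
- drawer_mouth (a point): Sizes in mm. Middle of the lower edge of the cabinet's lintel, over the opening that the drawer shuts into; axes as drawer_floor. It is 62 above the drawer's inner floor: whatever stands higher will not go in. The opening is 72 wide; the cabinet's top is 8 above this point, 165 above the bench; the cabinet is 264 wide and 200 deep behind it.
- drawer_front (a point): Sizes in mm. Middle of the outer face of the open drawer's blue front panel, 40 above the drawer's inner floor, a good place to push; axes as drawer_floor. The panel is 78 wide. An aluminium pull lip juts out 14 from it, 32 lower down.
- drawer (a joint): How far the drawer is open, in m: 0 is shut, up to 0.15. It slides with about 3 N of friction and stays where it is left.
- plug: Sizes in mm. Brass radiator bush, ring 42 in diameter, 14 high, loose on the bench, not part of the set. Origin under its centre.
- tee: Sizes in mm. Green plastic tee, 70 long and 30 thick, loose on the bench, not part of the set. Origin under its centre.
- spanner: Sizes in mm. Steel spanner 190 long, loose on the bench, not part of the set. Origin near its middle.
- file: Sizes in mm. File with wooden handle, about 290 long, loose on the bench, not part of the set. Origin near its middle.
- clip: Sizes in mm. Small zinc angle 40 x 30 x 33 high, loose on the bench, not part of the set. Origin under its centre.
- cap: Sizes in mm. White plastic cap 34 in diameter, 16 high, loose on the bench, not part of the set. Origin under its centre.
Mind the look-alikes: they are no part of the job. What is shaped like the part that bears bracket_mid but orange or purple is not meant.

How it is judged:
By the outcome, as a careful person would: the job done as asked, in the order asked, and still so for the second after the job is handed in, with the robot touching nothing.
It also fails if it takes over 72 s, if anything falls off the work surface, if the arm or the gripper's body presses on something with over 40 N, if the wrist force passes 120 N, or if a joint passes its speed limit or range.

### The arm

A 6-joint arm with a two-finger parallel gripper is mounted at the origin on the work surface. World frame = base frame: x ahead of the robot, y to its left, z up, the work surface at z = 0. Lengths are in m, angles in degrees, forces in N, time in s.
With the tool pointing down it reaches from about 0.3 to 0.75 m from the base axis. Payload 8.5 kg.
Tool frame: the origin (TCP) lies midway between the tips of the shut fingers; the grasp point (between the pads) lies 19 mm behind it; y points along the fingers, z is the direction in which the jaws open and shut, and the axes are right-handed (so a half turn about y gives the same grasp; the last joint's range is limited). The gripper opens to 85 mm and grips with 20 to 120 N. Pads are 22 mm wide; open, the fingers measure 114 mm over their backs; the gripper's body (76 mm by 85 mm) begins 54 mm behind the grasp point. The pads swing forward as they close: fully open they stand 13 mm farther back than shut.
Start: joints at [60.888, 21.807, 74.336, -0, 83.858, -12.336], TCP at [0.159, 0.527, 0.231] pointing down, gripper open.
Joint ranges: [-178.18, 178.18], [-50.72, 133.34], [12.68, 142.11], [-81.47, 261.47], [9.98, 163.14], [-165.26, 165.26]. Speed limits (degrees/s): [136.94, 136.94, 180, 180, 180, 180].

### API

Orientations are given as a 3x3 rotation matrix whose columns are the frame's x, y, z axes.
In Python, from rig import status, imaging, job gives the robot as it stands. The module is installed in compiled form; this text tells all that it offers.
- The arm moves only by the tool jog_arm, never from a script. Its argument "rows" is a list of rows, each an object of numbers: "hand": the opening, from 0 (shut) to 1 (fully open); "dx", "dy", "dz": the shift along the tool's x, y, z in cm; "ax", "ay", "az": the turn, a rotation vector about the tool's x, y, z in degrees. In form: [{"hand": .., "dx": .., "dy": .., "dz": .., "ax": .., "ay": .., "az": ..}, ...]. A call has exactly 5 rows; each row shifts and turns the commanded pose from where the row before left it, along the tool's axes as they then stand; what a row does not reach is not made up. A row lasts 1/12 s, in which the tool goes at most 41.7 mm and 7.16 degrees, less where a joint would pass 70% of its speed; a pose out of reach is approached as far as the arm can. A call is refused whole if a number of a shift passes 4.17 or a number of a turn 7.16, either way. A call with a gripper value outside its range is refused whole. The fingers move at their own pace and stop on an object; "newtons" is the grip in N (left out, the last holds). Time passes only in rows, so rows that do not move let the fingers close, or fill a call up. It gives the time, the measured TCP pose, the force and the opening at its end, in the units of the state.
- status.observe(): the state, without advancing time (a new reading comes with each control period).
- imaging.get_image(name): name is "scene" or "top" or "wrist"; returns the picture (480x640x3 uint8, red, green, blue); there is no depth.
- imaging.camera_model(name): a dict with "K" (3x3 intrinsics, pixels), "position" and "rotation" of the camera in the world; the wrist camera has in their place "tool_from_camera" (4x4, takes a point from camera to tool coordinates, whose origin is the TCP and whose axes are the tool frame's). Camera axes: x right, y down, z forward; pixel columns grow to the right and rows downward; lengths in m; the calibration is good to about 2 mm. A picture is of the moment at which its call begins: read the wrist's pose just before it. camera_model takes no time and is no camera call.
- job.close_job(): hands the job in, once; it reports no verdict.
The state is a dict: "time_s": time; "q": joint angles; "qvel": joint speeds; "joint_efforts": joint torques, N m; "position": TCP position; "tool_rot": TCP orientation; "ft_force": force on the tool from outside, world axes, zero at the start; "wrist_torque": the same for the moment, N m; "grip_width": finger opening in m.
Only numpy, scipy, OpenCV 4.12 (cv2) and the standard library are available. Lean on these libraries where they do the work, as an engineer would, in place of code of your own. Each camera call takes 0.05 s, during which the arm holds its last target.

## Working session

There is one attempt and no reset: what is moved stays moved. The work goes in short steps, Python scripts to look and compute and a tool call to move; the robot and the scene stay as the last step left them, time stands still between calls to the robot, and variables do not carry over. Pictures are saved under pics/ and viewed, and the job is handed in when it is done.

Besides the shell and the picture viewer there is one more tool, called after "Call:" as name(argument=value, ...), one argument or row to a line, values as JSON. jog_arm: Moves the arm, as the interface text tells. Its arguments: {"type":"object","properties":{"rows":{"type":"array"},"newtons":{"type":"number"}},"required":["rows"]}

```bash
mkdir -p pics; ls; python3 - <<'E'
from rig import status, imaging
import cv2, numpy as np
s=status.observe(); print({k:np.round(v,4).tolist() for k,v in s.items()})
for n in ("scene","top","wrist"):
    im=imaging.get_image(n); cv2.imwrite(f"pics/{n}0.png",im[:,:,::-1])
    m=imaging.camera_model(n); print(n,{k:np.round(v,4).tolist() for k,v in m.items()})
print(status.observe()['time_s'])
E
```

```text
pics
{'time_s': 0.0, 'q': [60.8874, 21.8412, 74.3846, 0.0013, 83.8591, -12.3358], 'qvel': [-0.027, -0.0629, -0.0828, 0.0103, 0.0219, 0.0313], 'joint_efforts': [-0.0002, -44.8448, -23.1273, -0.0001, 0.0047, -0.0], 'position': [0.1586, 0.5263, 0.2307], 'tool_rot': [[0.9574, -0.0007, 0.2886], [-0.2886, -0.0013, 0.9574], [-0.0003, -1.0, -0.0014]], 'ft_force': [0.4562, -0.1544, -0.6218], 'wrist_torque': [0.0325, 0.0018, 0.0265], 'grip_width': 0.0856}
scene {'K': [[479.2968, 0.0, 322.5425], [0.0, 479.2968, 241.1616], [0.0, 0.0, 1.0]], 'position': [0.9218, -0.445, 0.8531], 'rotation': [[0.66, 0.5644, -0.4959], [0.7513, -0.5024, 0.428], [-0.0076, -0.655, -0.7556]]}
top {'K': [[463.7248, 0.0, 316.632], [0.0, 463.7248, 240.1202], [0.0, 0.0, 1.0]], 'position': [0.4036, -0.0537, 1.0168], 'rotation': [[-0.0, -0.999, 0.0448], [-0.9994, 0.0016, 0.0344], [-0.0344, -0.0448, -0.9984]]}
wrist {'K': [[333.6214, 0.0, 320.0737], [0.0, 333.6214, 240.9034], [0.0, 0.0, 1.0]], 'tool_from_camera': [[0.0011, 0.9531, 0.3028, -0.0775], [-0.0, -0.3028, 0.9531, -0.1431], [1.0, -0.0011, -0.0003, 0.0001], [0.0, 0.0, 0.0, 1.0]]}
0.15
```

View pics/top0.png

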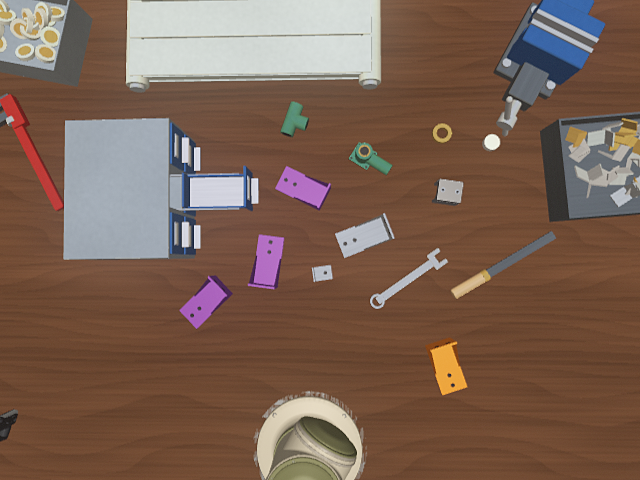

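View pics/scene0.png

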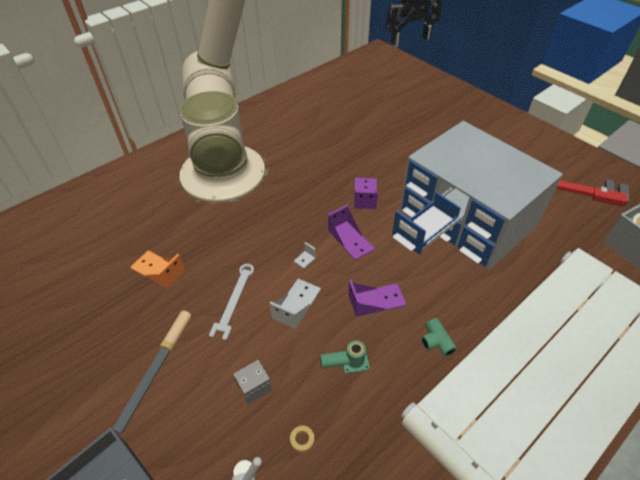

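View pics/wrist0.png

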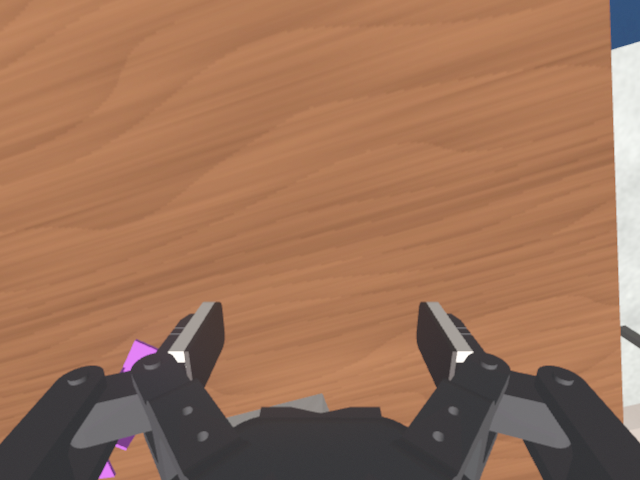

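```bash
python3 - <<'E'
import cv2
a=cv2.imread('pics/top0.png'); b=cv2.imread('pics/scene0.png')
cv2.imwrite('pics/t1.png',cv2.resize(a[120:290,260:500],None,fx=3.3,fy=3.3,interpolation=cv2.INTER_CUBIC))
cv2.imwrite('pics/t2.png',cv2.resize(a[100:280,50:270],None,fx=3.3,fy=3.3,interpolation=cv2.INTER_CUBIC))
cv2.imwrite('pics/s1.png',cv2.resize(b[230:420,210:420],None,fx=3,fy=3,interpolation=cv2.INTER_CUBIC))
cv2.imwrite('pics/s2.png',cv2.resize(b[110:280,370:570],None,fx=3.5,fy=3.5,interpolation=cv2.INTER_CUBIC))
E
```

```text
(no output)
```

View pics/t1.png

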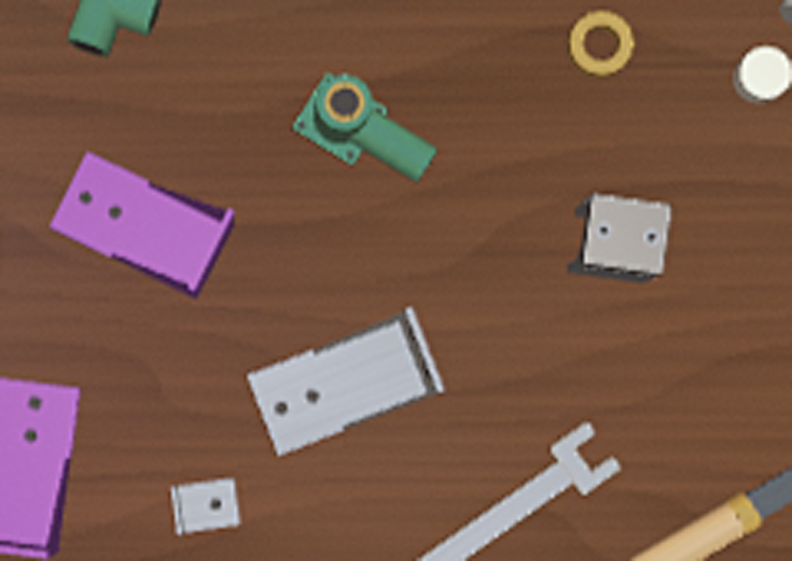

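View pics/t2.png

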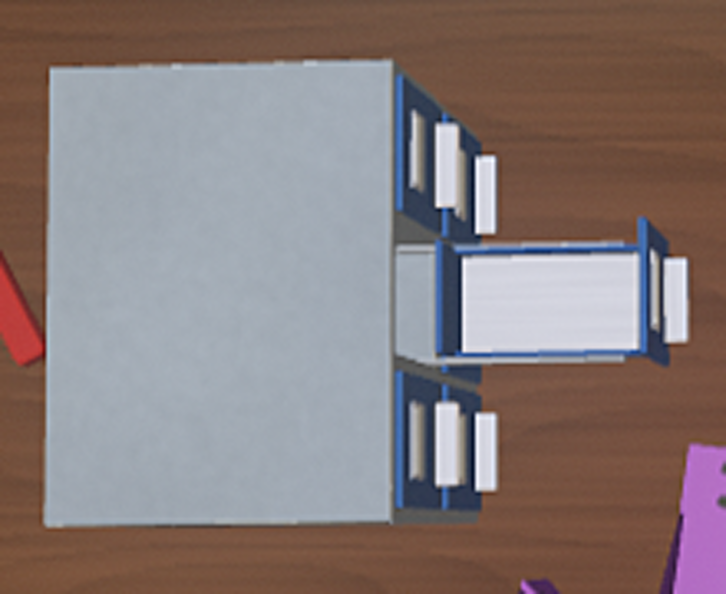

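View pics/s1.png

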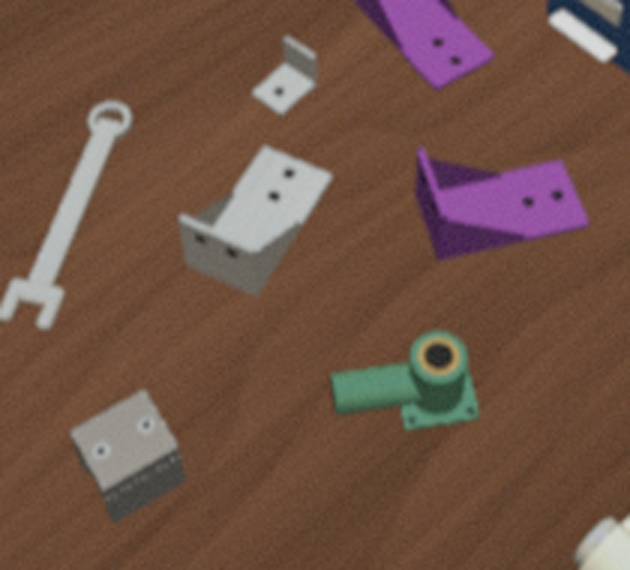

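View pics/s2.png

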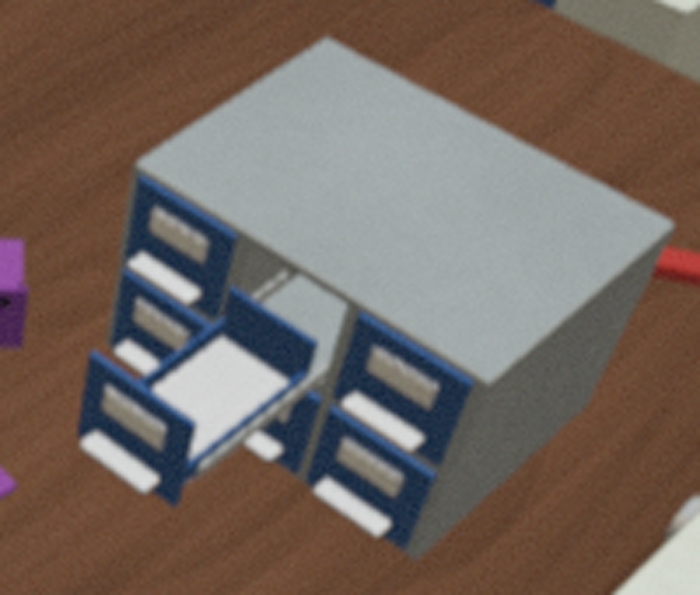

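```bash
cat > h.py <<'E'
import numpy as np, cv2
from rig import status, imaging
def cam(n, s=None):
    m=imaging.camera_model(n); K=np.array(m['K'])
    if n!='wrist': return K,np.array(m['rotation']),np.array(m['position'])
    s=s or status.observe(); R=np.array(s['tool_rot']); T=np.array(m['tool_from_camera'])
    return K,R@T[:3,:3],R@T[:3,3]+np.array(s['position'])
def ray(c,uv,z):
    K,R,p=c; d=R@np.linalg.solve(K,[uv[0],uv[1],1.]); return p+d*(z-p[2])/d[2]
def proj(c,P):
    K,R,p=c; q=K@(R.T@(np.array(P)-p)); return q[:2]/q[2]
def snap(name,file):
    s=status.observe(); im=imaging.get_image(name)[:,:,::-1].copy(); cv2.imwrite('pics/'+file,im); return im,cam(name,s)
def st():
    s=status.observe(); print('t',round(s['time_s'],2),'p',np.round(s['position'],4),'q',np.round(s['q'],1),'w',round(s['grip_width'],4),'f',np.round(s['ft_force'],1)); print(np.round(s['tool_rot'],3).tolist()); return s
E
python3 - <<'E'
from h import *
c=cam('top'); f=lambda u,v:(u/3.3+260-.35,v/3.3+120-.35); g=lambda u,v:(u/3.3+50-.35,v/3.3+100-.35)
for n,p,z in [('br open',(248,375),.004),('br open',(279,454),.004),('br top',(408,310),.056),('br top',(440,390),.056),
 ('el top',(344,101),.05),('arm end',(425,165),.02),('sad',(595,195),.05),('sad',(670,203),.05),('sad',(663,274),.05),('sad',(585,268),.05)]:
    print(n,np.round(ray(c,f(*p),z),4))
for n,p,z in [('floor BL',(462,253),.095),('floor BL',(462,354),.095),('floor F',(640,253),.095),('floor F',(638,351),.095),('front top',(641,217),.161),('front top',(638,350),.161),
  ('cab',(391,60),.165),('cab',(391,522),.165),('back top',(441,240),.135),('back top',(437,354),.135)]:
    print(n,np.round(ray(c,g(*p),z),4))
st()
E
```

```text
br open [ 0.4639 -0.0586  0.004 ]
br open [ 0.4116 -0.079   0.004 ]
br top [ 0.5014 -0.1587  0.056 ]
br top [ 0.4512 -0.1783  0.056 ]
el top [ 0.6356 -0.1197  0.05  ]
arm end [ 0.6002 -0.1743  0.02  ]
sad [ 0.5744 -0.2773  0.05  ]
sad [ 0.5691 -0.324   0.05  ]
sad [ 0.5242 -0.319   0.05  ]
sad [ 0.5282 -0.2705  0.05  ]
floor BL [0.5745 0.235  0.095 ]
floor BL [0.5124 0.2342 0.095 ]
floor F [0.5738 0.1252 0.095 ]
floor F [0.5137 0.126  0.095 ]
front top [0.5822 0.112  0.161 ]
front top [0.5064 0.1132 0.161 ]
cab [0.6727 0.2553 0.165 ]
cab [0.4093 0.2515 0.165 ]
back top [0.5749 0.235  0.135 ]
back top [0.5077 0.2365 0.135 ]
t 0.15 p [0.1586 0.5264 0.2308] q [ 60.9  21.8  74.4   0.   83.9 -12.3] w 0.0853 f [-0.  -0.8  1.2]
[[0.957, -0.001, 0.289], [-0.289, -0.001, 0.957], [-0.0, -1.0, -0.001]]
```

```bash
cat >> h.py <<'E'
import json
def plan(tgt, yaw, n, profile=None):
    """shift per row (cm, tool axes) from measured pose to tgt with x_t yaw (deg), tool down. n rows"""
    s=status.observe(); p=np.array(s['position']); R=np.array(s['tool_rot'])
    y0=np.degrees(np.arctan2(R[1,0],R[0,0])); dy=(yaw-y0+180)%360-180 if abs(yaw-y0)>0 else 0
    # direction override: yaw may be given un-wrapped with profile='long'
    if profile=='long': dy=yaw-y0
    tilt=R.T@np.array([0,0,-1.]) ; # should be (0,1,0)
    d=(np.array(tgt)-p)/n; rows=[]
    print('yaw now %.2f turn %.2f'%(y0,dy),'dist mm',np.round((np.array(tgt)-p)*1e3,1),'tilt deg x,z',np.round(np.degrees([tilt[2],-tilt[0]]),2))
    for i in range(n):
        a=np.radians(y0+dy*i/n); x=np.array([np.cos(a),np.sin(a),0]); z=np.array([-np.sin(a),np.cos(a),0])
        rows.append([round(100*d@x,2),round(-100*d[2],2),round(100*d@z,2),round(-dy/n,2)])
    for i in range(0,n,5): print(json.dumps([dict(dx=r[0],dy=r[1],dz=r[2],ay=r[3]) for r in rows[i:i+5]]).replace(' ',''))
E
python3 - <<'E'
from h import *
st(); plan([.473,-.159,.15],-68.9,20)
E
```

```text
t 0.15 p [0.1586 0.5264 0.2308] q [ 60.9  21.8  74.4   0.   83.9 -12.3] w 0.0853 f [-0.  -0.8  1.2]
[[0.957, -0.001, 0.289], [-0.289, -0.001, 0.957], [-0.0, -1.0, -0.001]]
yaw now -16.78 turn -52.12 dist mm [ 314.4 -685.4  -80.8] tilt deg x,z [ 0.06 -0.01]
[{"dx":2.49,"dy":0.4,"dz":-2.83,"ay":2.61},{"dx":2.62,"dy":0.4,"dz":-2.71,"ay":2.61},{"dx":2.74,"dy":0.4,"dz":-2.59,"ay":2.61},{"dx":2.86,"dy":0.4,"dz":-2.46,"ay":2.61},{"dx":2.96,"dy":0.4,"dz":-2.33,"ay":2.61}]
[{"dx":3.07,"dy":0.4,"dz":-2.19,"ay":2.61},{"dx":3.16,"dy":0.4,"dz":-2.05,"ay":2.61},{"dx":3.25,"dy":0.4,"dz":-1.9,"ay":2.61},{"dx":3.34,"dy":0.4,"dz":-1.75,"ay":2.61},{"dx":3.41,"dy":0.4,"dz":-1.6,"ay":2.61}]
[{"dx":3.48,"dy":0.4,"dz":-1.44,"ay":2.61},{"dx":3.54,"dy":0.4,"dz":-1.28,"ay":2.61},{"dx":3.6,"dy":0.4,"dz":-1.12,"ay":2.61},{"dx":3.65,"dy":0.4,"dz":-0.96,"ay":2.61},{"dx":3.69,"dy":0.4,"dz":-0.79,"ay":2.61}]
[{"dx":3.72,"dy":0.4,"dz":-0.62,"ay":2.61},{"dx":3.74,"dy":0.4,"dz":-0.45,"ay":2.61},{"dx":3.76,"dy":0.4,"dz":-0.28,"ay":2.61},{"dx":3.77,"dy":0.4,"dz":-0.11,"ay":2.61},{"dx":3.77,"dy":0.4,"dz":0.06,"ay":2.61}]
```

Call:
jog_arm(
  rows=[
    {"hand": 1,"dx": 2.5,"dy": 0.4,"dz": -2.8,"ay": 2.6},
    {"hand": 1,"dx": 2.6,"dy": 0.4,"dz": -2.7,"ay": 2.6},
    {"hand": 1,"dx": 2.7,"dy": 0.4,"dz": -2.6,"ay": 2.6},
    {"hand": 1,"dx": 2.9,"dy": 0.4,"dz": -2.5,"ay": 2.6},
    {"hand": 1,"dx": 3.0,"dy": 0.4,"dz": -2.3,"ay": 2.6},
  ],
)

```text
invalid input at $.rows[0]: expected keys hand, dx, dy, dz, ax, ay, az
```

Call:
jog_arm(
  rows=[
    {"hand": 1,"dx": 3.1,"dy": 0.4,"dz": -2.2,"ay": 2.6},
    {"hand": 1,"dx": 3.2,"dy": 0.4,"dz": -2.0,"ay": 2.6},
    {"hand": 1,"dx": 3.2,"dy": 0.4,"dz": -1.9,"ay": 2.6},
    {"hand": 1,"dx": 3.3,"dy": 0.4,"dz": -1.7,"ay": 2.6},
    {"hand": 1,"dx": 3.4,"dy": 0.4,"dz": -1.6,"ay": 2.6},
  ],
)

```text
invalid input at $.rows[0]: expected keys hand, dx, dy, dz, ax, ay, az
```

Call:
jog_arm(
  rows=[
    {"hand": 1,"dx": 3.5,"dy": 0.4,"dz": -1.4,"ay": 2.6},
    {"hand": 1,"dx": 3.5,"dy": 0.4,"dz": -1.3,"ay": 2.6},
    {"hand": 1,"dx": 3.6,"dy": 0.4,"dz": -1.1,"ay": 2.6},
    {"hand": 1,"dx": 3.7,"dy": 0.4,"dz": -1.0,"ay": 2.6},
    {"hand": 1,"dx": 3.7,"dy": 0.4,"dz": -0.8,"ay": 2.6},
  ],
)

```text
invalid input at $.rows[0]: expected keys hand, dx, dy, dz, ax, ay, az
```

Call:
jog_arm(
  rows=[
    {"hand": 1,"dx": 3.7,"dy": 0.4,"dz": -0.6,"ay": 2.6},
    {"hand": 1,"dx": 3.7,"dy": 0.4,"dz": -0.5,"ay": 2.6},
    {"hand": 1,"dx": 3.8,"dy": 0.4,"dz": -0.3,"ay": 2.6},
    {"hand": 1,"dx": 3.8,"dy": 0.4,"dz": -0.1,"ay": 2.6},
    {"hand": 1,"dx": 3.8,"dy": 0.4,"dz": 0.1,"ay": 2.6},
  ],
)

```text
invalid input at $.rows[0]: expected keys hand, dx, dy, dz, ax, ay, az
```

All keys are required.

Call:
jog_arm(
  rows=[
    {"hand": 1,"dx": 2.5,"dy": 0.4,"dz": -2.8,"ax": 0,"ay": 2.6,"az": 0},
    {"hand": 1,"dx": 2.6,"dy": 0.4,"dz": -2.7,"ax": 0,"ay": 2.6,"az": 0},
    {"hand": 1,"dx": 2.7,"dy": 0.4,"dz": -2.6,"ax": 0,"ay": 2.6,"az": 0},
    {"hand": 1,"dx": 2.9,"dy": 0.4,"dz": -2.5,"ax": 0,"ay": 2.6,"az": 0},
    {"hand": 1,"dx": 3.0,"dy": 0.4,"dz": -2.3,"ax": 0,"ay": 2.6,"az": 0},
  ],
)

```text
time_s: 0.57
position: [0.2377, 0.3536, 0.211]
tool_rot: [[0.867, -0.0, 0.498], [-0.498, -0.0, 0.867], [-0.0, -1.0, -0.0]]
ft_force: [1.2, 0.5, -0.5]
grip_width: 0.0854
```

Call:
jog_arm(
  rows=[
    {"hand": 1,"dx": 3.1,"dy": 0.4,"dz": -2.2,"ax": 0,"ay": 2.6,"az": 0},
    {"hand": 1,"dx": 3.2,"dy": 0.4,"dz": -2.0,"ax": 0,"ay": 2.6,"az": 0},
    {"hand": 1,"dx": 3.2,"dy": 0.4,"dz": -1.9,"ax": 0,"ay": 2.6,"az": 0},
    {"hand": 1,"dx": 3.3,"dy": 0.4,"dz": -1.7,"ax": 0,"ay": 2.6,"az": 0},
    {"hand": 1,"dx": 3.4,"dy": 0.4,"dz": -1.6,"ax": 0,"ay": 2.6,"az": 0},
  ],
)

```text
time_s: 0.98
position: [0.3169, 0.1835, 0.1912]
tool_rot: [[0.733, 0.0, 0.681], [-0.681, 0.0, 0.733], [0.0, -1.0, 0.0]]
ft_force: [1.0, -0.1, 0.6]
grip_width: 0.0853
```

Call:
jog_arm(
  rows=[
    {"hand": 1,"dx": 3.5,"dy": 0.4,"dz": -1.4,"ax": 0,"ay": 2.6,"az": 0},
    {"hand": 1,"dx": 3.5,"dy": 0.4,"dz": -1.3,"ax": 0,"ay": 2.6,"az": 0},
    {"hand": 1,"dx": 3.6,"dy": 0.4,"dz": -1.1,"ax": 0,"ay": 2.6,"az": 0},
    {"hand": 1,"dx": 3.7,"dy": 0.4,"dz": -1.0,"ax": 0,"ay": 2.6,"az": 0},
    {"hand": 1,"dx": 3.7,"dy": 0.4,"dz": -0.8,"ax": 0,"ay": 2.6,"az": 0},
  ],
)

```text
time_s: 1.4
position: [0.396, 0.0116, 0.1712]
tool_rot: [[0.56, 0.0, 0.828], [-0.828, 0.0, 0.56], [0.0, -1.0, 0.0]]
ft_force: [1.6, 1.2, -0.4]
grip_width: 0.0851
```

Call:
jog_arm(
  rows=[
    {"hand": 1,"dx": 3.7,"dy": 0.4,"dz": -0.6,"ax": 0,"ay": 2.6,"az": 0},
    {"hand": 1,"dx": 3.7,"dy": 0.4,"dz": -0.5,"ax": 0,"ay": 2.6,"az": 0},
    {"hand": 1,"dx": 3.8,"dy": 0.4,"dz": -0.3,"ax": 0,"ay": 2.6,"az": 0},
    {"hand": 1,"dx": 3.8,"dy": 0.4,"dz": -0.1,"ax": 0,"ay": 2.6,"az": 0},
    {"hand": 1,"dx": 3.8,"dy": 0.4,"dz": 0.1,"ax": 0,"ay": 2.6,"az": 0},
  ],
)

```text
time_s: 1.82
position: [0.4751, -0.16, 0.1509]
tool_rot: [[0.359, -0.0, 0.933], [-0.933, 0.0, 0.359], [-0.0, -1.0, -0.0]]
ft_force: [0.1, -0.3, 0.4]
grip_width: 0.0856
```

```bash
python3 - <<'E'
from h import *
im,c=snap('wrist','w1.png'); st()
E
```

```text
t 1.87 p [ 0.4778 -0.1656  0.1502] q [-32.5  21.8  89.   -0.1  69.  -53.2] w 0.0852 f [ 0.4 -5.9 -0.9]
[[0.354, 0.002, 0.935], [-0.935, -0.003, 0.354], [0.003, -1.0, 0.001]]
```

View pics/w1.png

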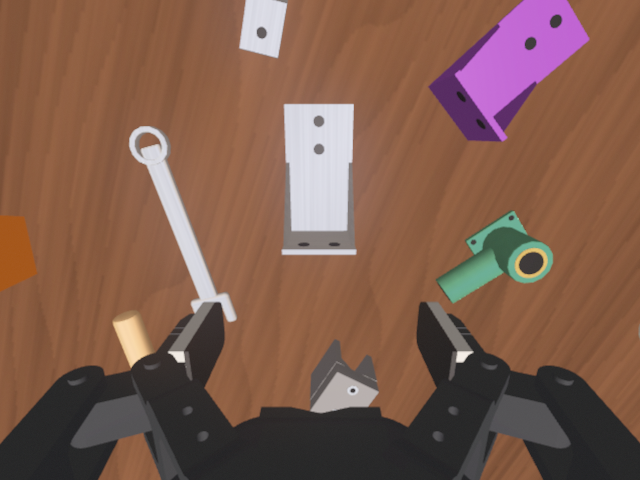

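```bash
python3 - <<'E'
from h import *
im,c=snap('wrist','w2.png'); st(); np.savez('c2.npz',*c)
cv2.imwrite('pics/w2z.png',cv2.resize(im[85:275,230:410],None,fx=3.1,fy=3.1,interpolation=cv2.INTER_CUBIC))
E
```

```text
t 1.92 p [ 0.4763 -0.1624  0.1502] q [-32.3  21.7  89.3  -0.   69.  -53.2] w 0.0854 f [-0.3  1.3  0.2]
[[0.357, 0.0, 0.934], [-0.934, -0.001, 0.357], [0.001, -1.0, -0.0]]
```

View pics/w2z.png

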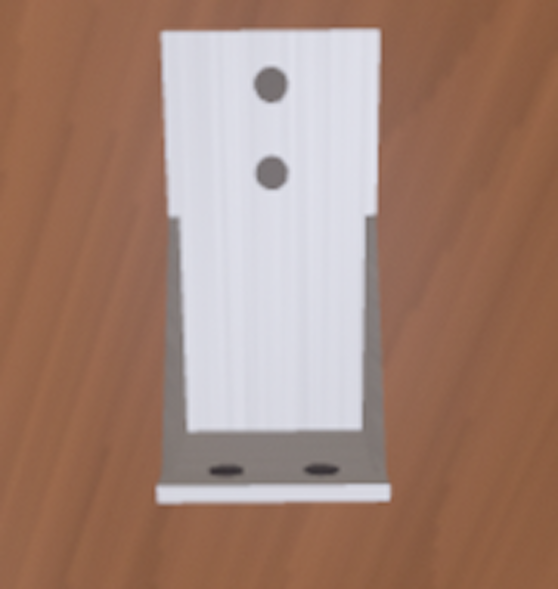

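```bash
python3 - <<'E'
from h import *
d=np.load('c2.npz'); c=[d[k] for k in d]; f=lambda u,v:(u/3.1+230-.34,v/3.1+85-.34)
A,B=[ray(c,f(*p),.004) for p in ((162,31),(380,30))]; C,D=[ray(c,f(*p),.056) for p in ((157,502),(390,501))]; E,F=[ray(c,f(*p),.004) for p in ((188,432),(363,430))]
o=(A+B)/2; u=(C+D)/2; i=(E+F)/2
print(o,u,i,np.linalg.norm(A-B),np.linalg.norm(C-D),np.linalg.norm((o-i)[:2]),np.linalg.norm((o-u)[:2]))
for a in (o-u,o-i): print(np.degrees(np.arctan2(a[1],a[0])))
w=A-B; print(np.degrees(np.arctan2(w[1],w[0])))
yaw=np.degrees(np.arctan2((o-i)[1],(o-i)[0])); dr=np.array([np.cos(np.radians(yaw)),np.sin(np.radians(yaw)),0])
mid=o-.055*dr; g=mid-.042*dr; print('mid',mid,'grip',g)
plan([g[0],g[1],.016],yaw-180,5)
E
```

```text
[ 0.43756083 -0.06554289  0.004     ] [ 0.47719591 -0.16848756  0.056     ] [ 0.47608701 -0.16481012  0.004     ] 0.056093380033927775 0.05640383651228506 0.10648121576329374 0.1103111276885505
111.05737241821114
111.21151414006347
-159.08600809160998
mid [ 0.45746049 -0.1168167   0.004     ] grip [ 0.47265659 -0.15597125  0.004     ]
yaw now -69.09 turn 0.30 dist mm [  -3.6    6.5 -134.2] tilt deg x,z [0.   0.05]
[{"dx":-0.15,"dy":2.68,"dz":-0.02,"ay":-0.06},{"dx":-0.15,"dy":2.68,"dz":-0.02,"ay":-0.06},{"dx":-0.15,"dy":2.68,"dz":-0.02,"ay":-0.06},{"dx":-0.15,"dy":2.68,"dz":-0.02,"ay":-0.06},{"dx":-0.15,"dy":2.68,"dz":-0.02,"ay":-0.06}]
```

Call:
jog_arm(
  rows=[
    {"hand": 1,"dx": -0.2,"dy": 3.0,"dz": -0.1,"ax": 0,"ay": -0.3,"az": 0},
    {"hand": 1,"dx": -0.2,"dy": 3.2,"dz": 0,"ax": 0,"ay": 0,"az": 0},
    {"hand": 1,"dx": -0.2,"dy": 3.2,"dz": 0,"ax": 0,"ay": 0,"az": 0},
    {"hand": 1,"dx": -0.15,"dy": 2.5,"dz": 0,"ax": 0,"ay": 0,"az": 0},
    {"hand": 1,"dx": 0,"dy": 1.5,"dz": 0,"ax": 0,"ay": 0,"az": 0},
  ],
)

```text
time_s: 2.33
position: [0.4696, -0.15, 0.0149]
tool_rot: [[0.368, -0.004, 0.93], [-0.93, 0.002, 0.368], [-0.003, -1.0, -0.002]]
ft_force: [0.1, -0.2, 0.4]
grip_width: 0.0854
```

Call:
jog_arm(
  newtons=80,
  rows=[
    {"hand": 0.9,"dx": 0,"dy": 0,"dz": 0,"ax": 0,"ay": 0,"az": 0},
    {"hand": 0.3,"dx": 0,"dy": 0,"dz": 0,"ax": 0,"ay": 0,"az": 0},
    {"hand": 0,"dx": 0,"dy": 0,"dz": 0,"ax": 0,"ay": 0,"az": 0},
    {"hand": 0,"dx": 0,"dy": 0,"dz": 0,"ax": 0,"ay": 0,"az": 0},
    {"hand": 0,"dx": 0,"dy": 0,"dz": 0,"ax": 0,"ay": 0,"az": 0},
  ],
)

```text
time_s: 2.75
position: [0.4716, -0.1516, 0.0189]
tool_rot: [[0.367, 0.002, 0.93], [-0.93, -0.001, 0.367], [0.002, -1.0, 0.001]]
ft_force: [-0.8, 1.5, 7.0]
grip_width: 0.0541
```

```bash
python3 - <<'E'
from h import *
im,c=snap('wrist','w3.png'); st()
E
```

```text
t 2.8 p [ 0.4716 -0.1515  0.0189] q [-31.5  32.1  99.2   0.   48.6 -53.1] w 0.0541 f [-1.5  1.6  6.7]
[[0.367, 0.002, 0.93], [-0.93, -0.001, 0.367], [0.002, -1.0, 0.001]]
```

View pics/w3.png

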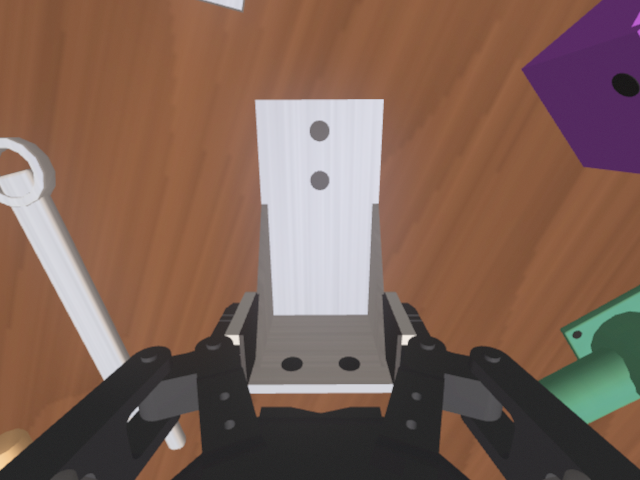

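```bash
python3 - <<'E'
from h import *
plan([.40,.11,.225],-90,10)
E
```

```text
yaw now -68.46 turn -21.54 dist mm [-71.6 261.5 206.1] tilt deg x,z [-0.08  0.1 ]
[{"dx":-2.7,"dy":-2.06,"dz":0.29,"ay":2.15},{"dx":-2.7,"dy":-2.06,"dz":0.19,"ay":2.15},{"dx":-2.71,"dy":-2.06,"dz":0.09,"ay":2.15},{"dx":-2.71,"dy":-2.06,"dz":-0.01,"ay":2.15},{"dx":-2.71,"dy":-2.06,"dz":-0.11,"ay":2.15}]
[{"dx":-2.7,"dy":-2.06,"dz":-0.21,"ay":2.15},{"dx":-2.69,"dy":-2.06,"dz":-0.32,"ay":2.15},{"dx":-2.68,"dy":-2.06,"dz":-0.42,"ay":2.15},{"dx":-2.66,"dy":-2.06,"dz":-0.52,"ay":2.15},{"dx":-2.64,"dy":-2.06,"dz":-0.62,"ay":2.15}]
```

Call:
jog_arm(
  rows=[
    {"hand": 0,"dx": 0,"dy": -0.7,"dz": 0,"ax": 0,"ay": 0,"az": 0},
    {"hand": 0,"dx": 0,"dy": -1.5,"dz": 0,"ax": 0,"ay": 0,"az": 0},
    {"hand": 0,"dx": 0,"dy": -2.5,"dz": 0,"ax": 0,"ay": 0,"az": 0},
    {"hand": 0,"dx": -0.5,"dy": -3.0,"dz": 0,"ax": 0,"ay": 1,"az": 0},
    {"hand": 0,"dx": -1.5,"dy": -3.0,"dz": 0,"ax": 0,"ay": 1.6,"az": 0},
  ],
)

```text
time_s: 3.22
position: [0.4642, -0.1336, 0.1261]
tool_rot: [[0.322, 0.001, 0.947], [-0.947, -0.001, 0.322], [0.001, -1.0, 0.0]]
ft_force: [0.5, -1.2, -3.7]
grip_width: 0.0543
```

Call:
jog_arm(
  rows=[
    {"hand": 0,"dx": -2.5,"dy": -2.5,"dz": 0.2,"ax": 0,"ay": 2,"az": 0},
    {"hand": 0,"dx": -2.8,"dy": -2.5,"dz": 0.1,"ax": 0,"ay": 2,"az": 0},
    {"hand": 0,"dx": -2.8,"dy": -2.0,"dz": 0,"ax": 0,"ay": 2,"az": 0},
    {"hand": 0,"dx": -2.8,"dy": -1.5,"dz": -0.1,"ax": 0,"ay": 2,"az": 0},
    {"hand": 0,"dx": -2.8,"dy": -1.0,"dz": -0.2,"ax": 0,"ay": 2,"az": 0},
  ],
)

```text
time_s: 3.63
position: [0.4283, 0.0011, 0.2216]
tool_rot: [[0.153, 0.003, 0.988], [-0.988, -0.001, 0.153], [0.001, -1.0, 0.003]]
ft_force: [1.0, 0.9, -5.1]
grip_width: 0.054
```

Call:
jog_arm(
  rows=[
    {"hand": 0,"dx": -2.8,"dy": -0.3,"dz": -0.3,"ax": 0,"ay": 2,"az": 0},
    {"hand": 0,"dx": -2.8,"dy": 0,"dz": -0.4,"ax": 0,"ay": 2,"az": 0},
    {"hand": 0,"dx": -2.7,"dy": 0,"dz": -0.5,"ax": 0,"ay": 2,"az": 0},
    {"hand": 0,"dx": -1.8,"dy": 0,"dz": -0.5,"ax": 0,"ay": 2,"az": 0},
    {"hand": 0,"dx": -0.8,"dy": 0,"dz": -0.3,"ax": 0,"ay": 1,"az": 0},
  ],
)

```text
time_s: 4.05
position: [0.3963, 0.1085, 0.2229]
tool_rot: [[-0.001, 0.0, 1.0], [-1.0, 0.0, -0.001], [-0.0, -1.0, 0.0]]
ft_force: [-0.9, 0.1, -4.5]
grip_width: 0.0541
```

Call:
jog_arm(
  rows=[
    {"hand": 0,"dx": 0,"dy": 0,"dz": 0,"ax": 0,"ay": 0,"az": 0},
    {"hand": 0,"dx": 0,"dy": 0,"dz": 0,"ax": 0,"ay": 0,"az": 0},
    {"hand": 0,"dx": 0,"dy": 0,"dz": 0,"ax": 0,"ay": 0,"az": 0},
    {"hand": 0,"dx": 0,"dy": 0,"dz": 0,"ax": 0,"ay": 0,"az": 0},
    {"hand": 0,"dx": 0,"dy": 0,"dz": 0,"ax": 0,"ay": 0,"az": 0},
  ],
)

```text
time_s: 4.47
position: [0.3981, 0.1059, 0.2223]
tool_rot: [[-0.002, -0.0, 1.0], [-1.0, -0.0, -0.002], [0.0, -1.0, -0.0]]
ft_force: [-0.1, -0.5, -4.9]
grip_width: 0.0542
```

```bash
python3 - <<'E'
from h import *
im,c=snap('wrist','w4.png'); st(); np.savez('c4.npz',*c)
E
```

```text
t 4.52 p [0.3981 0.106  0.2223] q [-1.7  8.3 95.1 -0.  76.6 -1.5] w 0.0541 f [-0.4 -0.2 -4.7]
[[-0.002, -0.0, 1.0], [-1.0, -0.0, -0.002], [0.0, -1.0, -0.0]]
```

View pics/w4.png

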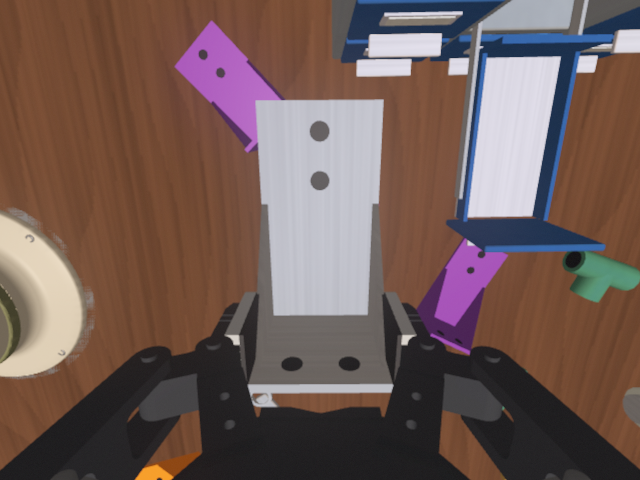

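```bash
python3 - <<'E'
import cv2
im=cv2.imread('pics/w4.png')
cv2.imwrite('pics/w4z.png',cv2.resize(im[20:265,420:620],None,fx=3,fy=3,interpolation=cv2.INTER_CUBIC)[:600])
cv2.imwrite('pics/w4y.png',cv2.resize(im[180:265,430:620],None,fx=4,fy=4,interpolation=cv2.INTER_CUBIC)[:600])
E
```

```text
(no output)
```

View pics/w4z.png

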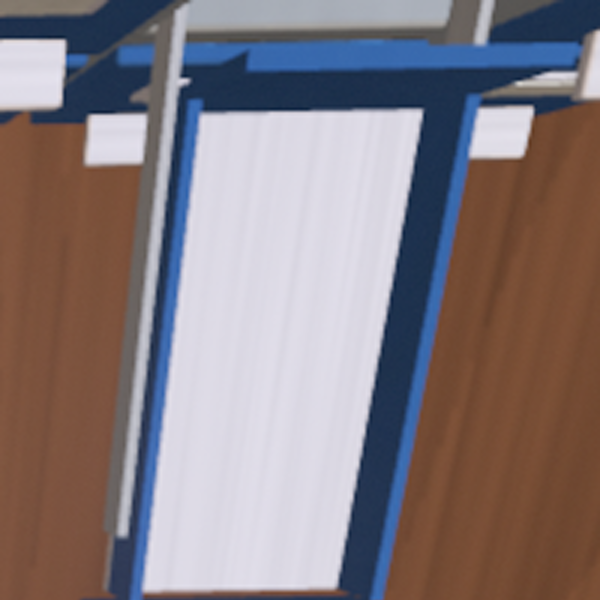

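View pics/w4y.png

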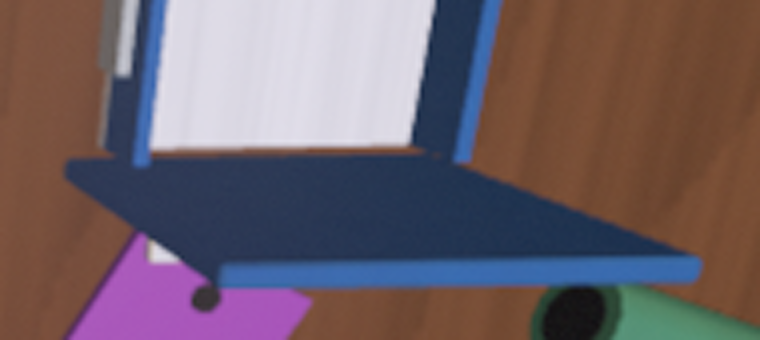

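```bash
python3 - <<'E'
from h import *
d=np.load('c4.npz'); c=[d[k] for k in d]
fz=lambda u,v:(u/3+420-.33,v/3+20-.33); fy=lambda u,v:(u/4+430-.375,v/4+180-.375)
for n,p,z in [('Lin back',fz(202,100),.110),('Lin front',fy(150,163),.110),('Rin back',fz(467,97),.110),('Rin front',fy(455,160),.110),
 ('floor back R',fz(421,108),.095),('floor back L',fz(210,112),.095),('floor front L',fy(155,152),.095),('floor front R',fy(410,148),.095),
 ('panel top in L',fy(220,265),.161),('panel top in R',fy(700,257),.161),('panel out L',fy(222,288),.161),('panel out R',fy(697,282),.161)]:
    print(n,np.round(ray(c,p,z)*1e3,1))
# bracket in hand: underside unknown; assume TCP-.0189
zb=c[2][2]*0+ .2223-.0189
for n,p,z in [('open L',(256,100),zb+.004),('open R',(383,99),zb+.004),('inner L',(273,316),zb+.004),('inner R',(368,315),zb+.004),('up L',(249,392),zb+.056),('up R',(396,391),zb+.056)]:
    print(n,np.round(ray(c,p,z)*1e3,1))
E
```

```text
Lin back [512.2 236.3 110. ]
Lin front [513.9 118.9 110. ]
Rin back [572.1 236.7 110. ]
Rin front [573.8 119.4 110. ]
floor back R [571.8 237.5  95. ]
floor back L [521.1 236.8  95. ]
floor front L [521.4 117.5  95. ]
floor front R [574.3 118.2  95. ]
panel top in L [504.4 114.9 161. ]
panel top in R [581.5 116.  161. ]
panel out L [505.3 110.9 161. ]
panel out R [582.1 111.7 161. ]
open L [370.3 198.2 207.4]
open R [426.  198.4 207.4]
inner L [372.9  91.2 207.4]
inner R [423.7  91.7 207.4]
up L [370.4  88.2 259.4]
up R [427.6  88.5 259.4]
```

Call:
jog_arm(
  rows=[
    {"hand": 0,"dx": -0.6,"dy": 0,"dz": 2.0,"ax": 0,"ay": -0.8,"az": 0},
    {"hand": 0,"dx": -0.9,"dy": 0,"dz": 3.5,"ax": 0,"ay": 0,"az": 0},
    {"hand": 0,"dx": -0.9,"dy": 0,"dz": 4.0,"ax": 0,"ay": 0,"az": 0},
    {"hand": 0,"dx": -0.7,"dy": 0.5,"dz": 3.4,"ax": 0,"ay": 0,"az": 0},
    {"hand": 0,"dx": -0.3,"dy": 1.5,"dz": 1.6,"ax": 0,"ay": 0,"az": 0},
  ],
)

```text
time_s: 4.93
position: [0.547, 0.1423, 0.2031]
tool_rot: [[0.012, 0.005, 1.0], [-1.0, 0.0, 0.012], [-0.0, -1.0, 0.005]]
ft_force: [-0.5, 1.0, -3.9]
grip_width: 0.0541
```

Call:
jog_arm(
  rows=[
    {"hand": 0,"dx": 0,"dy": 2,"dz": 0,"ax": 0,"ay": 0,"az": 0},
    {"hand": 0,"dx": 0,"dy": 1.0,"dz": 0,"ax": 0,"ay": 0,"az": 0},
    {"hand": 0,"dx": 0,"dy": 0,"dz": 0,"ax": 0,"ay": 0,"az": 0},
    {"hand": 0,"dx": 0,"dy": 0,"dz": 0,"ax": 0,"ay": 0,"az": 0},
    {"hand": 0,"dx": 0,"dy": 0,"dz": 0,"ax": 0,"ay": 0,"az": 0},
  ],
)

```text
time_s: 5.35
position: [0.5427, 0.1419, 0.1736]
tool_rot: [[0.012, 0.002, 1.0], [-1.0, 0.0, 0.012], [-0.0, -1.0, 0.002]]
ft_force: [0.0, -0.1, -4.2]
grip_width: 0.0538
```

```bash
python3 - <<'E'
from h import *
im,c=snap('wrist','w5.png'); im2,c2=snap('scene','s5.png'); st(); np.savez('c5.npz',*c)
cv2.imwrite('pics/s5z.png',cv2.resize(im2[90:270,360:560],None,fx=3.3,fy=3.3,interpolation=cv2.INTER_CUBIC))
E
```

```text
t 5.45 p [0.5428 0.142  0.1737] q [ 2.6 25.6 78.2 -0.  76.1  1.9] w 0.0541 f [-0.3  0.2 -3.9]
[[0.013, 0.002, 1.0], [-1.0, 0.0, 0.013], [-0.0, -1.0, 0.002]]
```

View pics/w5.png

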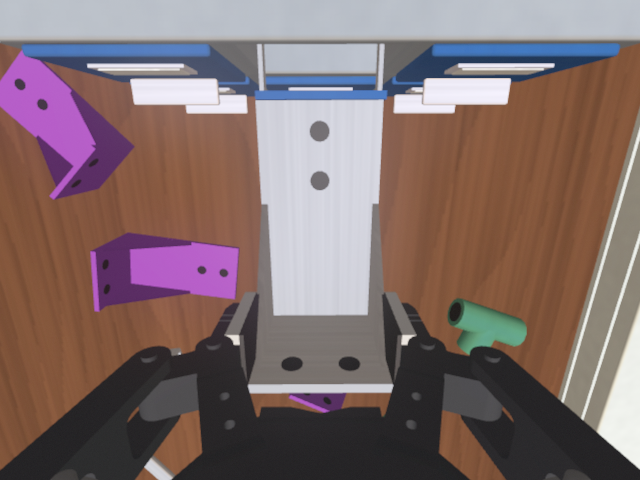

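View pics/s5z.png

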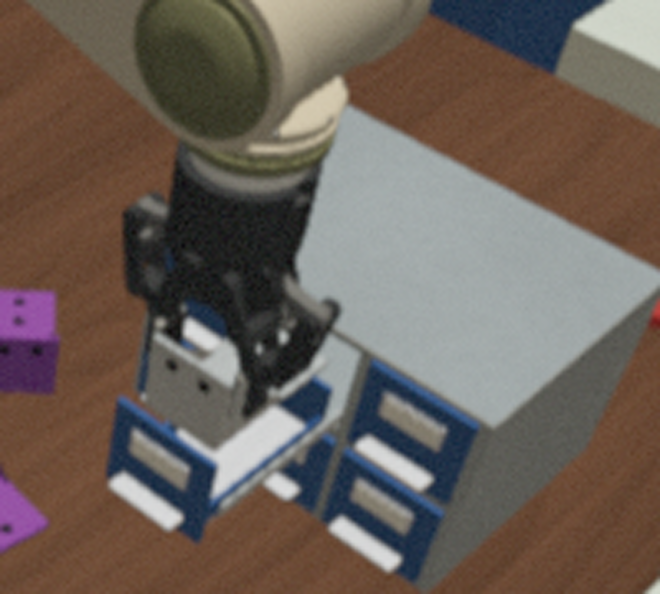

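```bash
python3 - <<'E'
from h import *
d=np.load('c5.npz'); c=[d[k] for k in d]
im=cv2.imread('pics/w5.png'); cv2.imwrite('pics/w5z.png',cv2.resize(im[30:130,235:405],None,fx=4.5,fy=4.5,interpolation=cv2.INTER_CUBIC))
zb=.1737-.0189
for n,p,z in [('bw L',(255,97),.135),('bw R',(387,96),.135),('open L',(256,100),zb+.004),('open R',(383,99),zb+.004)]:
    print(n,np.round(ray(c,p,z)*1e3,1))
print(proj(c,[.5422,.2368,.135]),proj(c,[.5122,.2363,.110]),proj(c,[.5721,.2367,.110]))
E
```

```text
bw L [509.  237.3 135. ]
bw R [575.3 238.6 135. ]
open L [513.7 233.8 158.8]
open R [569.2 234.9 158.8]
[321.06816171  98.98534279] [268.70763458 103.71814689] [372.85472761 104.2560492 ]
```

View pics/w5z.png

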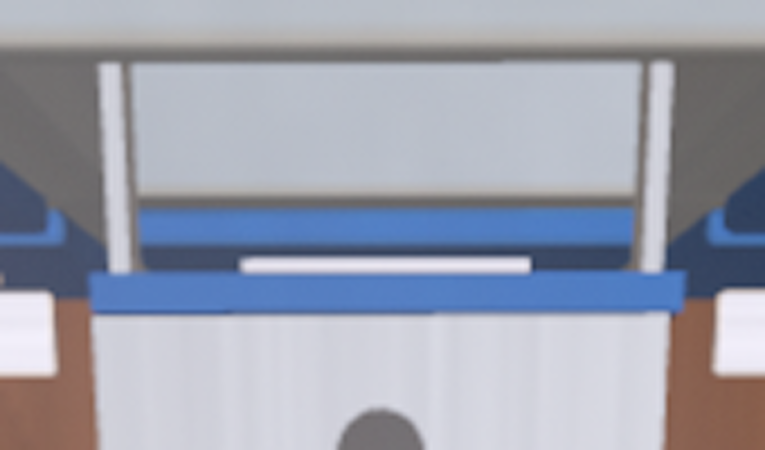

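Call:
jog_arm(
  rows=[
    {"hand": 0,"dx": 0.1,"dy": 0.3,"dz": 0.07,"ax": 0,"ay": 0,"az": 0},
    {"hand": 0,"dx": 0,"dy": 1.2,"dz": 0,"ax": 0,"ay": 0,"az": 0},
    {"hand": 0,"dx": 0,"dy": 1.5,"dz": 0,"ax": 0,"ay": 0,"az": 0},
    {"hand": 0,"dx": 0,"dy": 1.0,"dz": 0,"ax": 0,"ay": 0,"az": 0},
    {"hand": 0,"dx": 0,"dy": 0.3,"dz": 0,"ax": 0,"ay": 0,"az": 0},
  ],
)

```text
time_s: 5.87
position: [0.5425, 0.141, 0.1279]
tool_rot: [[0.013, -0.003, 1.0], [-1.0, -0.0, 0.013], [0.0, -1.0, -0.003]]
ft_force: [-0.6, 0.5, -5.1]
grip_width: 0.0541
```

Call:
jog_arm(
  rows=[
    {"hand": 0,"dx": 0,"dy": 0.4,"dz": 0,"ax": 0,"ay": 0,"az": 0},
    {"hand": 0,"dx": 0,"dy": 0.4,"dz": 0,"ax": 0,"ay": 0,"az": 0},
    {"hand": 0,"dx": 0,"dy": 0.3,"dz": 0,"ax": 0,"ay": 0,"az": 0},
    {"hand": 0,"dx": 0,"dy": 0,"dz": 0,"ax": 0,"ay": 0,"az": 0},
    {"hand": 0,"dx": 0,"dy": 0,"dz": 0,"ax": 0,"ay": 0,"az": 0},
  ],
)

```text
time_s: 6.28
position: [0.5433, 0.1411, 0.1185]
tool_rot: [[0.013, 0.0, 1.0], [-1.0, 0.0, 0.013], [-0.0, -1.0, 0.0]]
ft_force: [-0.2, -0.8, -3.2]
grip_width: 0.054
```

```bash
python3 - <<'E'
from h import *
im,c=snap('wrist','w6.png'); im2,c2=snap('scene','s6.png'); st(); np.savez('c6.npz',*c)
cv2.imwrite('pics/s6z.png',cv2.resize(im2[90:270,360:560],None,fx=3.3,fy=3.3,interpolation=cv2.INTER_CUBIC))
E
```

```text
t 6.38 p [0.5434 0.1411 0.1187] q [ 2.5 28.9 82.5 -0.  68.5  1.7] w 0.0541 f [ 0.1  0.3 -3.8]
[[0.013, 0.001, 1.0], [-1.0, 0.0, 0.013], [-0.0, -1.0, 0.001]]
```

View pics/w6.png

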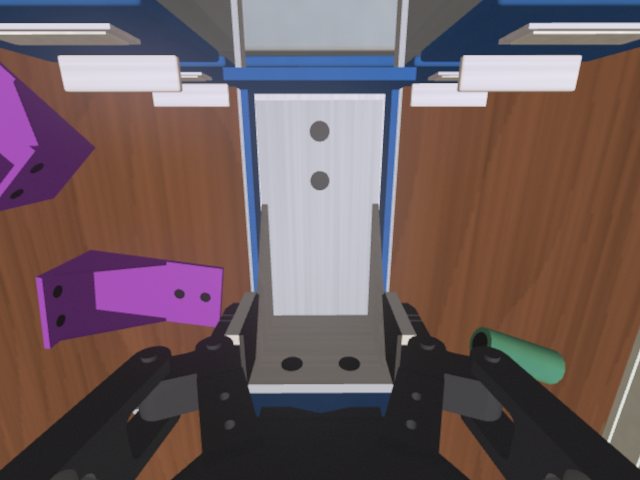

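View pics/s6z.png

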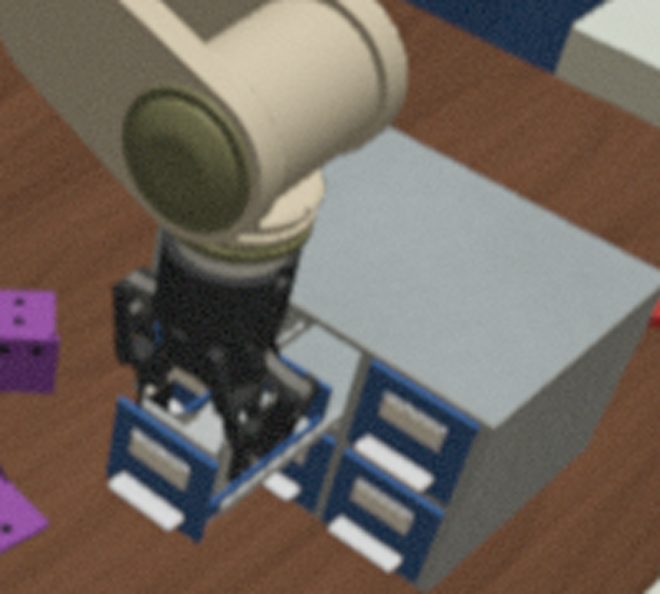

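Call:
jog_arm(
  rows=[
    {"hand": 0,"dx": 0,"dy": 0.15,"dz": 0,"ax": 0,"ay": 0,"az": 0},
    {"hand": 0,"dx": 0,"dy": 0.15,"dz": 0,"ax": 0,"ay": 0,"az": 0},
    {"hand": 0,"dx": 0,"dy": 0.1,"dz": 0,"ax": 0,"ay": 0,"az": 0},
    {"hand": 0,"dx": 0,"dy": 0.05,"dz": 0,"ax": 0,"ay": 0,"az": 0},
    {"hand": 0,"dx": 0,"dy": 0,"dz": 0,"ax": 0,"ay": 0,"az": 0},
  ],
)

```text
time_s: 6.8
position: [0.5432, 0.1411, 0.1139]
tool_rot: [[0.013, -0.0, 1.0], [-1.0, -0.0, 0.013], [0.0, -1.0, -0.0]]
ft_force: [-0.8, -0.3, -2.5]
grip_width: 0.0539
```

Call:
jog_arm(
  rows=[
    {"hand": 0,"dx": 0,"dy": 0.05,"dz": 0,"ax": 0,"ay": 0,"az": 0},
    {"hand": 0,"dx": 0,"dy": 0.05,"dz": 0,"ax": 0,"ay": 0,"az": 0},
    {"hand": 0,"dx": 0,"dy": 0.05,"dz": 0,"ax": 0,"ay": 0,"az": 0},
    {"hand": 0,"dx": 0,"dy": 0,"dz": 0,"ax": 0,"ay": 0,"az": 0},
    {"hand": 0,"dx": 0,"dy": 0,"dz": 0,"ax": 0,"ay": 0,"az": 0},
  ],
)

```text
time_s: 7.22
position: [0.5432, 0.1411, 0.1139]
tool_rot: [[0.013, 0.001, 1.0], [-1.0, -0.0, 0.013], [0.0, -1.0, 0.001]]
ft_force: [-4.2, -1.4, 10.9]
grip_width: 0.0539
```

Call:
jog_arm(
  rows=[
    {"hand": 0.75,"dx": 0,"dy": -0.05,"dz": 0,"ax": 0,"ay": 0,"az": 0},
    {"hand": 0.8,"dx": 0,"dy": 0,"dz": 0,"ax": 0,"ay": 0,"az": 0},
    {"hand": 0.8,"dx": 0,"dy": 0,"dz": 0,"ax": 0,"ay": 0,"az": 0},
    {"hand": 0.85,"dx": 0,"dy": -0.5,"dz": 0,"ax": 0,"ay": 0,"az": 0},
    {"hand": 1,"dx": 0,"dy": -1.5,"dz": 0,"ax": 0,"ay": 0,"az": 0},
  ],
)

```text
time_s: 7.63
position: [0.5424, 0.141, 0.1315]
tool_rot: [[0.013, -0.004, 1.0], [-1.0, -0.0, 0.013], [0.0, -1.0, -0.004]]
ft_force: [-0.8, 0.1, -0.3]
grip_width: 0.0824
```

Call:
jog_arm(
  rows=[
    {"hand": 1,"dx": 0,"dy": -2.5,"dz": 0,"ax": 0,"ay": 0,"az": 0},
    {"hand": 1,"dx": 0,"dy": -3,"dz": 0,"ax": 0,"ay": 0,"az": 0},
    {"hand": 1,"dx": 0,"dy": -3,"dz": 0,"ax": 0,"ay": 0,"az": 0},
    {"hand": 1,"dx": 0,"dy": -1,"dz": 0,"ax": 0,"ay": 0,"az": 0},
    {"hand": 1,"dx": 0,"dy": 0,"dz": 0,"ax": 0,"ay": 0,"az": 0},
  ],
)

```text
time_s: 8.05
position: [0.5443, 0.1412, 0.2311]
tool_rot: [[0.013, 0.006, 1.0], [-1.0, 0.0, 0.013], [-0.0, -1.0, 0.006]]
ft_force: [-0.2, 0.4, -0.3]
grip_width: 0.0856
```

```bash
python3 - <<'E'
from h import *
im,c=snap('wrist','w7.png'); st(); np.savez('c7.npz',*c)
E
```

```text
t 8.1 p [0.5436 0.1411 0.2288] q [ 2.5 23.  72.8  0.  84.   1.8] w 0.085 f [-0.3 -0.1 -0.5]
[[0.013, 0.002, 1.0], [-1.0, 0.0, 0.013], [-0.0, -1.0, 0.002]]
```

View pics/w7.png

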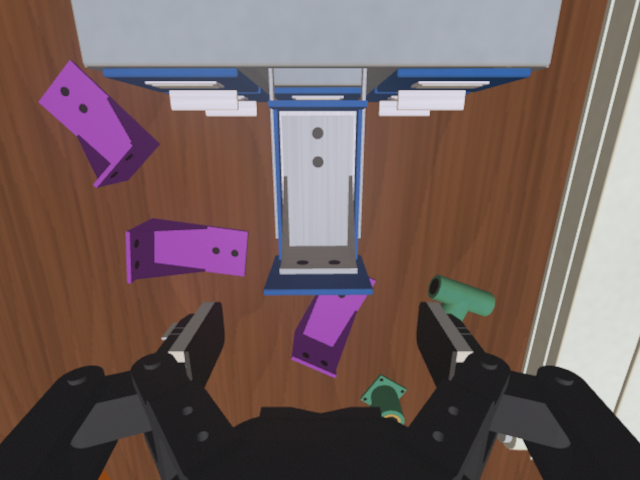

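```bash
python3 - <<'E'
from h import *
im,c=snap('wrist','w8.png'); st(); np.savez('c8.npz',*c)
cv2.imwrite('pics/w8z.png',cv2.resize(im[90:300,255:385],None,fx=2.85*1.0,fy=2.85,interpolation=cv2.INTER_CUBIC))
cv2.imwrite('pics/w8a.png',cv2.resize(im[90:200,255:385],None,fx=5,fy=5,interpolation=cv2.INTER_CUBIC))
cv2.imwrite('pics/w8b.png',cv2.resize(im[190:300,255:385],None,fx=5,fy=5,interpolation=cv2.INTER_CUBIC))
E
```

```text
t 8.15 p [0.543  0.1411 0.2274] q [ 2.5 23.1 72.9  0.  84.   1.8] w 0.0855 f [-1.1 -0.7 -0.2]
[[0.013, -0.0, 1.0], [-1.0, -0.0, 0.013], [0.0, -1.0, -0.0]]
```

View pics/w8a.png

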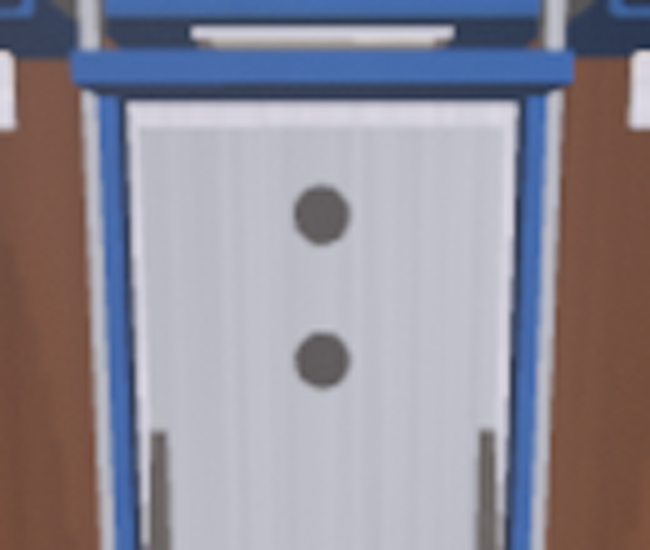

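View pics/w8b.png

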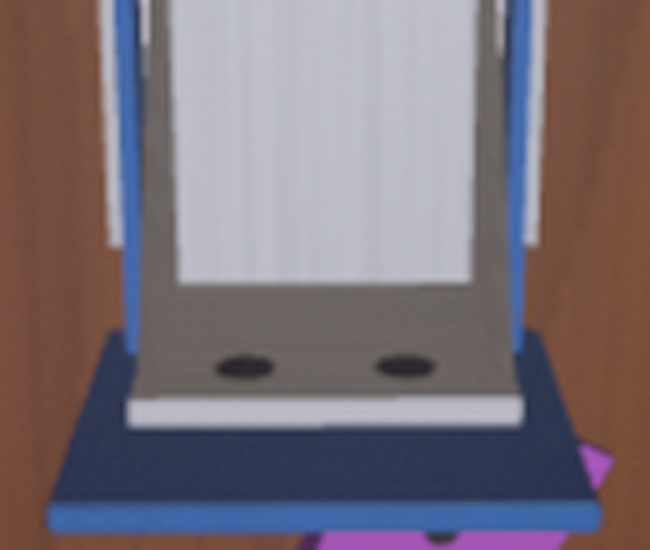

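```bash
python3 - <<'E'
from h import *
d=np.load('c8.npz'); c=[d[k] for k in d]
fa=lambda u,v:(u/5+255-.4,v/5+90-.4); fb=lambda u,v:(u/5+255-.4,v/5+190-.4)
for n,p,z in [('open L',fa(138,128),.099),('open R',fa(506,126),.099),('inner L',fb(178,284),.099),('inner R',fb(471,282),.099),('up out L',fb(127,428),.151),('up out R',fb(523,424),.151),('up in L',fb(127,398),.151),('up in R',fb(523,396),.151),('panel in L',fb(50,502),.161),('panel in R',fb(600,500),.161),('back floor',fa(320,101),.095),('hole',fa(322,214),.099),('hole',fa(323,360),.099)]:
    print(n,np.round(ray(c,p,z)*1e3,1))
E
```

```text
open L [513.7 232.8  99. ]
open R [570.1 233.7  99. ]
inner L [518.2 126.8  99. ]
inner R [568.7 127.7  99. ]
up out L [515.2 122.4 151. ]
up out R [572.  123.6 151. ]
up in L [515.3 127.1 151. ]
up in R [571.8 128.  151. ]
panel in L [505.4 115.5 161. ]
panel in R [581.9 116.6 161. ]
back floor [541.6 237.2  95. ]
hole [542.1 220.6  99. ]
hole [542.5 198.4  99. ]
```

```bash
python3 - <<'E'
from h import *
plan([.635,-.12,.165],-123,10)
E
```

```text
yaw now -89.28 turn -33.72 dist mm [  92.  -261.1  -62.4] tilt deg x,z [0.03 0.  ]
[{"dx":2.62,"dy":0.62,"dz":0.89,"ay":3.37},{"dx":2.57,"dy":0.62,"dz":1.04,"ay":3.37},{"dx":2.5,"dy":0.62,"dz":1.19,"ay":3.37},{"dx":2.43,"dy":0.62,"dz":1.33,"ay":3.37},{"dx":2.34,"dy":0.62,"dz":1.47,"ay":3.37}]
[{"dx":2.25,"dy":0.62,"dz":1.61,"ay":3.37},{"dx":2.15,"dy":0.62,"dz":1.74,"ay":3.37},{"dx":2.05,"dy":0.62,"dz":1.86,"ay":3.37},{"dx":1.93,"dy":0.62,"dz":1.98,"ay":3.37},{"dx":1.81,"dy":0.62,"dz":2.09,"ay":3.37}]
```

Call:
jog_arm(
  rows=[
    {"hand": 1,"dx": 2.6,"dy": 0.2,"dz": 0.9,"ax": 0,"ay": 3.4,"az": 0},
    {"hand": 1,"dx": 2.6,"dy": 0.4,"dz": 1.0,"ax": 0,"ay": 3.4,"az": 0},
    {"hand": 1,"dx": 2.5,"dy": 0.6,"dz": 1.2,"ax": 0,"ay": 3.4,"az": 0},
    {"hand": 1,"dx": 2.4,"dy": 0.8,"dz": 1.3,"ax": 0,"ay": 3.4,"az": 0},
    {"hand": 1,"dx": 2.3,"dy": 0.8,"dz": 1.5,"ax": 0,"ay": 3.4,"az": 0},
  ],
)

```text
time_s: 8.57
position: [0.5887, 0.0099, 0.1978]
tool_rot: [[-0.283, -0.003, 0.959], [-0.959, 0.001, -0.283], [0.0, -1.0, -0.003]]
ft_force: [0.1, -0.3, 0.1]
grip_width: 0.0855
```

Call:
jog_arm(
  rows=[
    {"hand": 1,"dx": 2.3,"dy": 0.8,"dz": 1.6,"ax": 0,"ay": 3.4,"az": 0},
    {"hand": 1,"dx": 2.2,"dy": 0.8,"dz": 1.7,"ax": 0,"ay": 3.4,"az": 0},
    {"hand": 1,"dx": 2.0,"dy": 0.8,"dz": 1.9,"ax": 0,"ay": 3.4,"az": 0},
    {"hand": 1,"dx": 1.9,"dy": 0.6,"dz": 2.0,"ax": 0,"ay": 3.4,"az": 0},
    {"hand": 1,"dx": 1.8,"dy": 0.4,"dz": 2.1,"ax": 0,"ay": 3.2,"az": 0},
  ],
)

```text
time_s: 8.98
position: [0.6343, -0.1208, 0.163]
tool_rot: [[-0.548, -0.004, 0.836], [-0.836, 0.002, -0.548], [0.001, -1.0, -0.004]]
ft_force: [0.3, -0.6, -0.2]
grip_width: 0.0852
```

Call:
jog_arm(
  rows=[
    {"hand": 1,"dx": 0,"dy": 0,"dz": 0,"ax": 0,"ay": 0,"az": 0},
    {"hand": 1,"dx": 0,"dy": 0,"dz": 0,"ax": 0,"ay": 0,"az": 0},
    {"hand": 1,"dx": 0,"dy": 0,"dz": 0,"ax": 0,"ay": 0,"az": 0},
    {"hand": 1,"dx": 0,"dy": 0,"dz": 0,"ax": 0,"ay": 0,"az": 0},
    {"hand": 1,"dx": 0,"dy": 0,"dz": 0,"ax": 0,"ay": 0,"az": 0},
  ],
)

```text
time_s: 9.4
position: [0.6346, -0.1187, 0.1659]
tool_rot: [[-0.544, -0.0, 0.839], [-0.839, 0.0, -0.544], [-0.0, -1.0, -0.0]]
ft_force: [0.4, 0.2, 0.1]
grip_width: 0.0858
```

```bash
python3 - <<'E'
from h import *
im,c=snap('wrist','w9.png'); st(); np.savez('c9.npz',*c)
cv2.imwrite('pics/w9z.png',cv2.resize(im[140:380,240:400],None,fx=2.5*1.0,fy=2.5,interpolation=cv2.INTER_CUBIC))
E
```

```text
t 9.45 p [ 0.6347 -0.1188  0.166 ] q [-21.1  34.2  63.8   0.   82.   11.9] w 0.0856 f [ 0.5 -0.3 -0. ]
[[-0.545, 0.0, 0.839], [-0.839, 0.0, -0.545], [-0.0, -1.0, 0.0]]
```

View pics/w9.png

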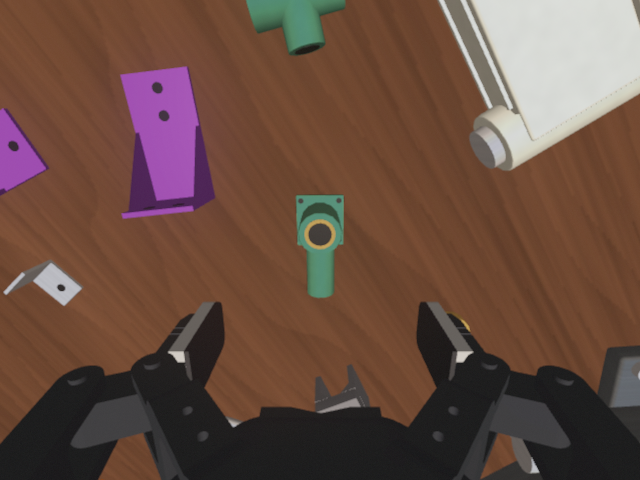

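View pics/w9z.png

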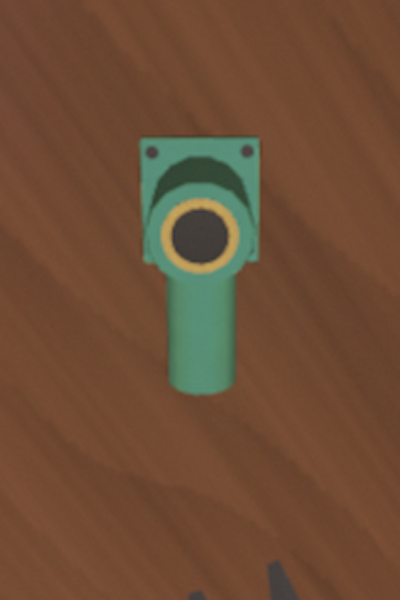

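```bash
python3 - <<'E'
from h import *
d=np.load('c9.npz'); c=[d[k] for k in d]
f=lambda u,v:(u/2.5+240-.3,v/2.5+140-.3)
A,B,T,E1,E0=[ray(c,f(*p),z) for p,z in [((140,138),.005),((260,138),.005),((200,235.5),.05),((202.5,380),.02),((201.5,285),.02)]]
w=B-A; print('plate edge dir',np.degrees(np.arctan2(w[1],w[0])),np.linalg.norm(w)); m=(A+B)/2
print('T',T,'m',m,'from m to T',np.degrees(np.arctan2(*(T-m)[[1,0]])),np.linalg.norm((T-m)[:2]))
for a in (E1-T,E1-m,E1-E0): print(np.degrees(np.arctan2(a[1],a[0])),np.linalg.norm(a[:2]))
plan([T[0],T[1],.020],-122.9,5)
E
```

```text
plate edge dir -33.03652933828764 0.04397630417998951
T [ 0.63491396 -0.11738743  0.05      ] m [ 0.64789938 -0.09727087  0.005     ] from m to T -122.84259537028656 0.023943620752481465
-122.29451974782151 0.06646524154310465
-122.4396697399327 0.09040805695842025
-122.46676454970567 0.03858692562868849
yaw now -122.99 turn 0.09 dist mm [   0.2    1.4 -146. ] tilt deg x,z [-0.01 -0.  ]
[{"dx":-0.03,"dy":2.92,"dz":-0.01,"ay":-0.02},{"dx":-0.03,"dy":2.92,"dz":-0.01,"ay":-0.02},{"dx":-0.03,"dy":2.92,"dz":-0.01,"ay":-0.02},{"dx":-0.03,"dy":2.92,"dz":-0.01,"ay":-0.02},{"dx":-0.03,"dy":2.92,"dz":-0.01,"ay":-0.02}]
```

Call:
jog_arm(
  rows=[
    {"hand": 1,"dx": -0.1,"dy": 3.0,"dz": -0.05,"ax": 0,"ay": -0.3,"az": 0},
    {"hand": 1,"dx": 0,"dy": 3.6,"dz": 0,"ax": 0,"ay": 0,"az": 0},
    {"hand": 1,"dx": 0,"dy": 3.6,"dz": 0,"ax": 0,"ay": 0,"az": 0},
    {"hand": 1,"dx": 0,"dy": 2.6,"dz": 0,"ax": 0,"ay": 0,"az": 0},
    {"hand": 1,"dx": 0,"dy": 1.4,"dz": 0,"ax": 0,"ay": 0,"az": 0},
  ],
)

```text
time_s: 9.87
position: [0.6334, -0.1175, 0.0205]
tool_rot: [[-0.541, -0.005, 0.841], [-0.841, 0.002, -0.541], [0.001, -1.0, -0.005]]
ft_force: [-0.6, -0.2, 0.1]
grip_width: 0.0858
```

Call:
jog_arm(
  newtons=40,
  rows=[
    {"hand": 0.9,"dx": 0,"dy": 0,"dz": 0,"ax": 0,"ay": 0,"az": 0},
    {"hand": 0.4,"dx": 0,"dy": 0,"dz": 0,"ax": 0,"ay": 0,"az": 0},
    {"hand": 0,"dx": 0,"dy": 0,"dz": 0,"ax": 0,"ay": 0,"az": 0},
    {"hand": 0,"dx": 0,"dy": 0,"dz": 0,"ax": 0,"ay": 0,"az": 0},
    {"hand": 0,"dx": 0,"dy": 0,"dz": 0,"ax": 0,"ay": 0,"az": 0},
  ],
)

```text
time_s: 10.28
position: [0.6357, -0.1188, 0.0257]
tool_rot: [[-0.541, 0.003, 0.841], [-0.841, -0.001, -0.541], [-0.001, -1.0, 0.003]]
ft_force: [-0.3, 0.8, 3.0]
grip_width: 0.0345
```

Call:
jog_arm(
  rows=[
    {"hand": 0,"dx": 0,"dy": 0,"dz": 0,"ax": 0,"ay": 0,"az": 0},
    {"hand": 0,"dx": 0,"dy": 0,"dz": 0,"ax": 0,"ay": 0,"az": 0},
    {"hand": 0,"dx": 0,"dy": -0.5,"dz": 0,"ax": 0,"ay": 0,"az": 0},
    {"hand": 0,"dx": 0,"dy": -1.5,"dz": 0,"ax": 0,"ay": 0,"az": 0},
    {"hand": 0,"dx": 0,"dy": -2.5,"dz": 0,"ax": 0,"ay": 0,"az": 0},
  ],
)

```text
time_s: 10.7
position: [0.6336, -0.1182, 0.0674]
tool_rot: [[-0.541, -0.005, 0.841], [-0.841, 0.002, -0.541], [0.001, -1.0, -0.005]]
ft_force: [0.1, 0.1, -2.1]
grip_width: 0.0344
```

```bash
python3 - <<'E'
from h import *
im,c=snap('wrist','w10.png'); st(); plan([.5423,.2077,.235],-89.15+.0,10)
E
```

```text
t 10.75 p [ 0.6364 -0.1191  0.0742] q [-21.1  39.2  70.4   0.   70.1  11.7] w 0.035 f [ 2.8 -0.9  2.9]
[[-0.541, 0.005, 0.841], [-0.841, -0.002, -0.541], [-0.001, -1.0, 0.006]]
yaw now -122.77 turn 33.62 dist mm [-94.1 326.8 160.8] tilt deg x,z [-0.32 -0.07]
[{"dx":-2.24,"dy":-1.61,"dz":-2.56,"ay":-3.36},{"dx":-2.39,"dy":-1.61,"dz":-2.42,"ay":-3.36},{"dx":-2.52,"dy":-1.61,"dz":-2.28,"ay":-3.36},{"dx":-2.65,"dy":-1.61,"dz":-2.13,"ay":-3.36},{"dx":-2.77,"dy":-1.61,"dz":-1.97,"ay":-3.36}]
[{"dx":-2.88,"dy":-1.61,"dz":-1.8,"ay":-3.36},{"dx":-2.98,"dy":-1.61,"dz":-1.63,"ay":-3.36},{"dx":-3.07,"dy":-1.61,"dz":-1.45,"ay":-3.36},{"dx":-3.15,"dy":-1.61,"dz":-1.27,"ay":-3.36},{"dx":-3.22,"dy":-1.61,"dz":-1.08,"ay":-3.36}]
```

View pics/w10.png

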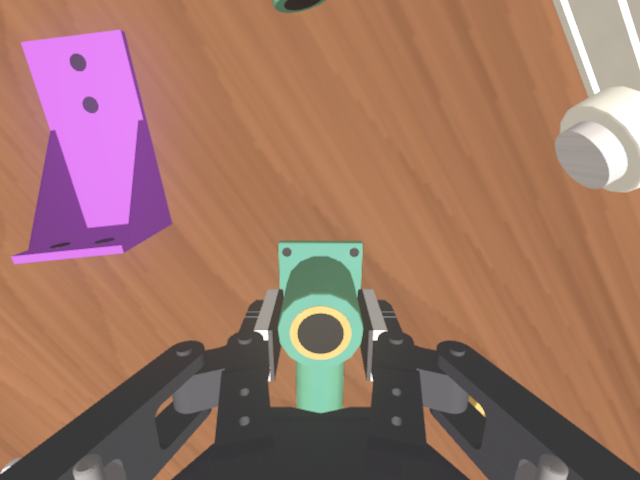

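Call:
jog_arm(
  rows=[
    {"hand": 0,"dx": -2.2,"dy": -2.4,"dz": -2.5,"ax": 0,"ay": -3.4,"az": 0},
    {"hand": 0,"dx": -2.4,"dy": -2.4,"dz": -2.4,"ax": 0,"ay": -3.4,"az": 0},
    {"hand": 0,"dx": -2.5,"dy": -2.4,"dz": -2.3,"ax": 0,"ay": -3.4,"az": 0},
    {"hand": 0,"dx": -2.6,"dy": -2.4,"dz": -2.1,"ax": 0,"ay": -3.4,"az": 0},
    {"hand": 0,"dx": -2.8,"dy": -2.4,"dz": -2.0,"ax": 0,"ay": -3.4,"az": 0},
  ],
)

```text
time_s: 11.17
position: [0.5871, 0.0448, 0.1901]
tool_rot: [[-0.269, 0.0, 0.963], [-0.963, -0.0, -0.269], [-0.0, -1.0, 0.0]]
ft_force: [0.5, 0.2, -1.0]
grip_width: 0.0348
```

Call:
jog_arm(
  rows=[
    {"hand": 0,"dx": -2.9,"dy": -2.0,"dz": -1.8,"ax": 0,"ay": -3.4,"az": 0},
    {"hand": 0,"dx": -3.0,"dy": -1.2,"dz": -1.6,"ax": 0,"ay": -3.4,"az": 0},
    {"hand": 0,"dx": -3.1,"dy": -0.4,"dz": -1.5,"ax": 0,"ay": -3.4,"az": 0},
    {"hand": 0,"dx": -3.1,"dy": 0,"dz": -1.3,"ax": 0,"ay": -3.4,"az": 0},
    {"hand": 0,"dx": -3.0,"dy": 0,"dz": -1.0,"ax": 0,"ay": -3.0,"az": 0},
  ],
)

```text
time_s: 11.58
position: [0.5396, 0.2061, 0.2255]
tool_rot: [[0.018, 0.001, 1.0], [-1.0, 0.0, 0.018], [-0.0, -1.0, 0.001]]
ft_force: [0.0, 0.0, -2.7]
grip_width: 0.0347
```

Call:
jog_arm(
  rows=[
    {"hand": 0,"dx": 0,"dy": 0,"dz": 0,"ax": 0,"ay": 0,"az": 0},
    {"hand": 0,"dx": 0,"dy": 0,"dz": 0,"ax": 0,"ay": 0,"az": 0},
    {"hand": 0,"dx": 0,"dy": 0,"dz": 0,"ax": 0,"ay": 0,"az": 0},
    {"hand": 0,"dx": 0,"dy": 0,"dz": 0,"ax": 0,"ay": 0,"az": 0},
    {"hand": 0,"dx": 0,"dy": 0,"dz": 0,"ax": 0,"ay": 0,"az": 0},
  ],
)

```text
time_s: 12.0
position: [0.5409, 0.2034, 0.2246]
tool_rot: [[0.013, -0.0, 1.0], [-1.0, -0.0, 0.013], [0.0, -1.0, -0.0]]
ft_force: [0.5, -0.2, -1.6]
grip_width: 0.0346
```

```bash
python3 - <<'E'
from h import *
im,c=snap('wrist','w11.png'); st(); np.savez('c11.npz',*c); plan([.5423,.2069,.155],-89.15+.0,5)
E
```

```text
t 12.05 p [0.5409 0.2035 0.2246] q [ 8.9 24.9 70.4 -0.  84.7  8.2] w 0.0349 f [ 0.4  0.6 -2.7]
[[0.013, -0.0, 1.0], [-1.0, -0.0, 0.013], [0.0, -1.0, -0.0]]
yaw now -89.27 turn 0.12 dist mm [  1.4   3.4 -69.6] tilt deg x,z [0.01 0.  ]
[{"dx":-0.07,"dy":1.39,"dz":0.03,"ay":-0.02},{"dx":-0.07,"dy":1.39,"dz":0.03,"ay":-0.02},{"dx":-0.07,"dy":1.39,"dz":0.03,"ay":-0.02},{"dx":-0.07,"dy":1.39,"dz":0.03,"ay":-0.02},{"dx":-0.07,"dy":1.39,"dz":0.03,"ay":-0.02}]
```

View pics/w11.png

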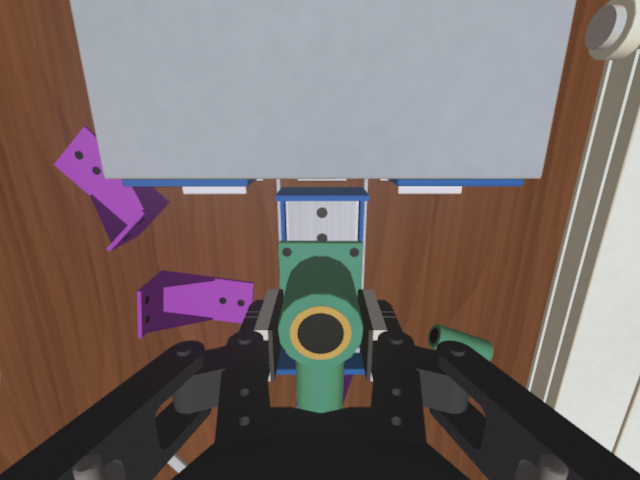

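```bash
python3 - <<'E'
from h import *
d=np.load('c11.npz'); c=[d[k] for k in d]
for p,z in [((279,241),.2246-.0207),((362,241),.2246-.0207),((320.5,333),.2246-.0257+.05)]: print(np.round(ray(c,p,z)*1e3,1))
E
```

```text
[519.5 228.7 203.9]
[562.2 229.2 203.9]
[541.1 203.7 248.9]
```

Call:
jog_arm(
  rows=[
    {"hand": 0,"dx": -0.2,"dy": 0.7,"dz": 0.1,"ax": 0,"ay": 0,"az": 0},
    {"hand": 0,"dx": -0.14,"dy": 2.0,"dz": 0.04,"ax": 0,"ay": 0,"az": 0},
    {"hand": 0,"dx": 0,"dy": 2.4,"dz": 0,"ax": 0,"ay": 0,"az": 0},
    {"hand": 0,"dx": 0,"dy": 1.6,"dz": 0,"ax": 0,"ay": 0,"az": 0},
    {"hand": 0,"dx": 0,"dy": 1.0,"dz": 0,"ax": 0,"ay": 0,"az": 0},
  ],
)

```text
time_s: 12.47
position: [0.5412, 0.2075, 0.1452]
tool_rot: [[0.014, -0.003, 1.0], [-1.0, -0.001, 0.014], [0.0, -1.0, -0.003]]
ft_force: [0.1, -0.7, -3.3]
grip_width: 0.0345
```

Call:
jog_arm(
  rows=[
    {"hand": 0,"dx": 0,"dy": 0.7,"dz": 0,"ax": 0,"ay": 0,"az": 0},
    {"hand": 0,"dx": 0,"dy": 0.5,"dz": 0,"ax": 0,"ay": 0,"az": 0},
    {"hand": 0,"dx": 0,"dy": 0.3,"dz": 0,"ax": 0,"ay": 0,"az": 0},
    {"hand": 0,"dx": 0,"dy": 0,"dz": 0,"ax": 0,"ay": 0,"az": 0},
    {"hand": 0,"dx": 0,"dy": 0,"dz": 0,"ax": 0,"ay": 0,"az": 0},
  ],
)

```text
time_s: 12.88
position: [0.5422, 0.2079, 0.1333]
tool_rot: [[0.014, 0.001, 1.0], [-1.0, 0.0, 0.014], [-0.0, -1.0, 0.001]]
ft_force: [0.3, -0.3, -2.1]
grip_width: 0.0348
```

```bash
python3 - <<'E'
from h import *
im,c=snap('wrist','w12.png'); st(); np.savez('c12.npz',*c)
E
```

```text
t 12.93 p [0.5423 0.2079 0.1333] q [ 9.3 29.7 78.2 -0.  72.   8.5] w 0.0345 f [ 0.3 -0.4 -2.1]
[[0.014, 0.001, 1.0], [-1.0, 0.0, 0.014], [-0.0, -1.0, 0.001]]
```

View pics/w12.png

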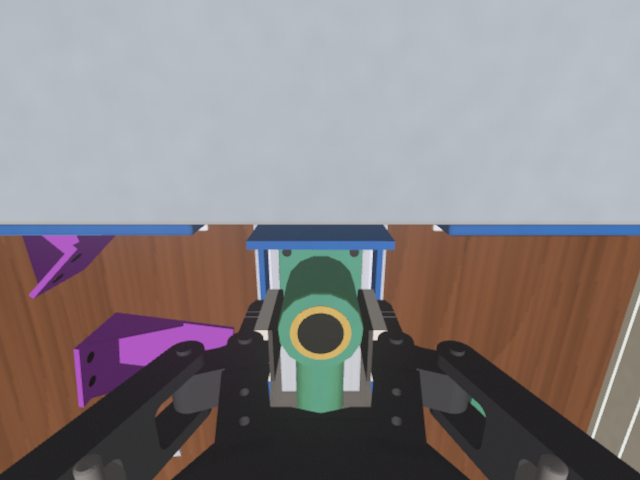

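Call:
jog_arm(
  rows=[
    {"hand": 0,"dx": 0.1,"dy": 0.2,"dz": 0,"ax": 0,"ay": 0,"az": 0},
    {"hand": 0,"dx": 0,"dy": 0.2,"dz": 0,"ax": 0,"ay": 0,"az": 0},
    {"hand": 0,"dx": 0,"dy": 0.2,"dz": 0,"ax": 0,"ay": 0,"az": 0},
    {"hand": 0,"dx": 0,"dy": 0.15,"dz": 0,"ax": 0,"ay": 0,"az": 0},
    {"hand": 0,"dx": 0,"dy": 0.05,"dz": 0,"ax": 0,"ay": 0,"az": 0},
  ],
)

```text
time_s: 13.35
position: [0.5418, 0.2069, 0.1247]
tool_rot: [[0.014, -0.0, 1.0], [-1.0, 0.0, 0.014], [-0.0, -1.0, -0.0]]
ft_force: [-2.0, -0.9, 2.9]
grip_width: 0.0348
```

Call:
jog_arm(
  rows=[
    {"hand": 0,"dx": 0,"dy": 0.05,"dz": 0,"ax": 0,"ay": 0,"az": 0},
    {"hand": 0,"dx": 0,"dy": 0.05,"dz": 0,"ax": 0,"ay": 0,"az": 0},
    {"hand": 0,"dx": 0,"dy": 0.05,"dz": 0,"ax": 0,"ay": 0,"az": 0},
    {"hand": 0,"dx": 0,"dy": 0,"dz": 0,"ax": 0,"ay": 0,"az": 0},
    {"hand": 0,"dx": 0,"dy": 0,"dz": 0,"ax": 0,"ay": 0,"az": 0},
  ],
)

```text
time_s: 13.77
position: [0.5419, 0.2069, 0.1246]
tool_rot: [[0.015, 0.001, 1.0], [-1.0, 0.0, 0.015], [-0.0, -1.0, 0.001]]
ft_force: [-4.5, -0.4, 10.9]
grip_width: 0.0345
```

Call:
jog_arm(
  rows=[
    {"hand": 0.55,"dx": 0,"dy": -0.08,"dz": 0,"ax": 0,"ay": 0,"az": 0},
    {"hand": 0.7,"dx": 0,"dy": 0,"dz": 0,"ax": 0,"ay": 0,"az": 0},
    {"hand": 0.7,"dx": 0,"dy": 0,"dz": 0,"ax": 0,"ay": 0,"az": 0},
    {"hand": 0.8,"dx": 0,"dy": -0.5,"dz": 0,"ax": 0,"ay": 0,"az": 0},
    {"hand": 1,"dx": 0,"dy": -1.5,"dz": 0,"ax": 0,"ay": 0,"az": 0},
  ],
)

```text
time_s: 14.18
position: [0.5411, 0.2066, 0.1425]
tool_rot: [[0.014, -0.004, 1.0], [-1.0, -0.001, 0.014], [0.001, -1.0, -0.004]]
ft_force: [0.2, 0.6, -0.2]
grip_width: 0.0785
```

Call:
jog_arm(
  rows=[
    {"hand": 1,"dx": 0.5,"dy": -2.5,"dz": 0,"ax": 0,"ay": 0,"az": 0},
    {"hand": 1,"dx": 1.5,"dy": -3,"dz": 0,"ax": 0,"ay": 0,"az": 0},
    {"hand": 1,"dx": 2.5,"dy": -3,"dz": 0,"ax": 0,"ay": 0,"az": 0},
    {"hand": 1,"dx": 2.0,"dy": -1,"dz": 0,"ax": 0,"ay": 0,"az": 0},
    {"hand": 1,"dx": 0.5,"dy": 0,"dz": 0,"ax": 0,"ay": 0,"az": 0},
  ],
)

```text
time_s: 14.6
position: [0.5441, 0.1347, 0.2423]
tool_rot: [[0.012, 0.006, 1.0], [-1.0, -0.0, 0.012], [0.001, -1.0, 0.006]]
ft_force: [0.7, -1.0, 0.5]
grip_width: 0.0854
```

Call:
jog_arm(
  rows=[
    {"hand": 1,"dx": 0,"dy": 0,"dz": 0,"ax": 0,"ay": 0,"az": 0},
    {"hand": 1,"dx": 0,"dy": 0,"dz": 0,"ax": 0,"ay": 0,"az": 0},
    {"hand": 1,"dx": 0,"dy": 0,"dz": 0,"ax": 0,"ay": 0,"az": 0},
    {"hand": 1,"dx": 0,"dy": 0,"dz": 0,"ax": 0,"ay": 0,"az": 0},
    {"hand": 1,"dx": 0,"dy": 0,"dz": 0,"ax": 0,"ay": 0,"az": 0},
  ],
)

```text
time_s: 15.02
position: [0.5427, 0.1376, 0.2382]
tool_rot: [[0.015, -0.001, 1.0], [-1.0, 0.0, 0.015], [-0.0, -1.0, -0.001]]
ft_force: [1.2, 0.0, 0.6]
grip_width: 0.0853
```

```bash
python3 - <<'E'
from h import *
im,c=snap('wrist','w13.png'); st(); np.savez('c13.npz',*c)
cv2.imwrite('pics/w13z.png',cv2.resize(im[85:305,255:390],None,fx=2.7,fy=2.7,interpolation=cv2.INTER_CUBIC))
E
```

```text
t 15.07 p [0.5427 0.1375 0.2384] q [ 2.1 22.6 71.9  0.  85.6  1.2] w 0.0856 f [0.8 1.  0.1]
[[0.015, -0.001, 1.0], [-1.0, 0.0, 0.015], [-0.0, -1.0, -0.001]]
```

View pics/w13.png

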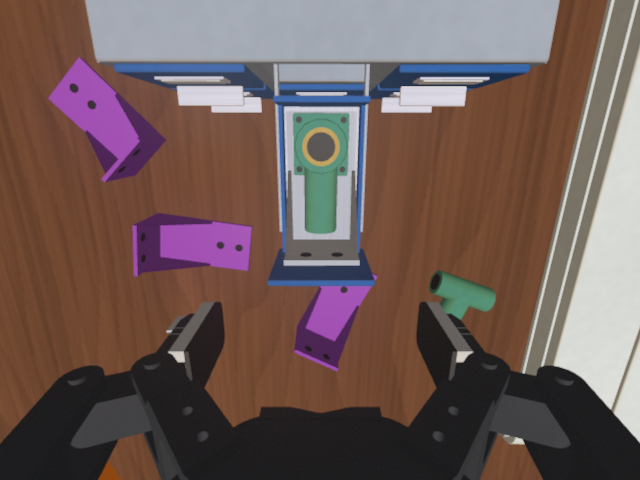

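View pics/w13z.png

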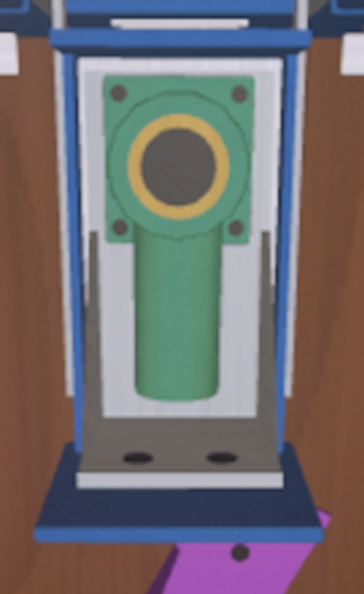

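```bash
python3 - <<'E'
from h import *
d=np.load('c13.npz'); c=[d[k] for k in d]
f=lambda u,v:(u/2.7+255-.31,v/2.7+85-.31)
for n,p,z in [('plate bL',(105,76),.104),('plate bR',(253,76),.104),('plate fL',(107,243),.104),('plate fR',(248,243),.104),('arm L',(135,385),.119),('arm R',(219,385),.119),('arm nearL',(135,260),.119),('arm nearR',(222,260),.119),('inner L',(104,416),.099),('inner R',(257,416),.099),('top',(178.5,166),.149),('open',(180,70),.099),('upTop in L',(79,473),.151),('upTopin R',(284,473),.151)]:
    print(n,np.round(ray(c,f(*p),z)*1e3,1))
E
```

```text
plate bL [520.5 231.2 104. ]
plate bR [563.1 231.8 104. ]
plate fL [520.7 183.7 104. ]
plate fR [563.5 184.4 104. ]
arm L [529.9 143.3 119. ]
arm R [555.2 143.6 119. ]
arm nearL [529.9 180.7 119. ]
arm nearR [555.  181.1 119. ]
inner L [518.8 127.1  99. ]
inner R [569.  127.8  99. ]
top [542. 208. 149.]
open [542.1 233.5  99. ]
upTop in L [516.  126.9 151. ]
upTopin R [572.1 127.7 151. ]
```

```bash
python3 - <<'E'
from h import *
plan([.549,-.298,.17],-95.5,13)
E
```

```text
yaw now -89.13 turn -6.37 dist mm [   6.3 -435.5  -68.4] tilt deg x,z [ 0.06 -0.  ]
[{"dx":3.35,"dy":0.53,"dz":-0.0,"ay":0.49},{"dx":3.35,"dy":0.53,"dz":0.03,"ay":0.49},{"dx":3.35,"dy":0.53,"dz":0.05,"ay":0.49},{"dx":3.35,"dy":0.53,"dz":0.08,"ay":0.49},{"dx":3.35,"dy":0.53,"dz":0.11,"ay":0.49}]
[{"dx":3.35,"dy":0.53,"dz":0.14,"ay":0.49},{"dx":3.35,"dy":0.53,"dz":0.17,"ay":0.49},{"dx":3.34,"dy":0.53,"dz":0.2,"ay":0.49},{"dx":3.34,"dy":0.53,"dz":0.23,"ay":0.49},{"dx":3.34,"dy":0.53,"dz":0.25,"ay":0.49}]
[{"dx":3.34,"dy":0.53,"dz":0.28,"ay":0.49},{"dx":3.34,"dy":0.53,"dz":0.31,"ay":0.49},{"dx":3.33,"dy":0.53,"dz":0.34,"ay":0.49}]
```

Call:
jog_arm(
  rows=[
    {"hand": 1,"dx": 2.5,"dy": 0,"dz": 0,"ax": 0,"ay": 0.5,"az": 0},
    {"hand": 1,"dx": 3.6,"dy": 0,"dz": 0,"ax": 0,"ay": 0.5,"az": 0},
    {"hand": 1,"dx": 3.6,"dy": 0.5,"dz": 0.05,"ax": 0,"ay": 0.5,"az": 0},
    {"hand": 1,"dx": 3.6,"dy": 0.7,"dz": 0.1,"ax": 0,"ay": 0.5,"az": 0},
    {"hand": 1,"dx": 3.6,"dy": 0.7,"dz": 0.1,"ax": 0,"ay": 0.5,"az": 0},
  ],
)

```text
time_s: 15.48
position: [0.5446, -0.0334, 0.2197]
tool_rot: [[-0.029, 0.0, 1.0], [-1.0, -0.0, -0.029], [0.0, -1.0, 0.0]]
ft_force: [0.9, 1.0, 0.0]
grip_width: 0.0852
```

Call:
jog_arm(
  rows=[
    {"hand": 1,"dx": 3.6,"dy": 0.7,"dz": 0.15,"ax": 0,"ay": 0.5,"az": 0},
    {"hand": 1,"dx": 3.6,"dy": 0.7,"dz": 0.2,"ax": 0,"ay": 0.5,"az": 0},
    {"hand": 1,"dx": 3.6,"dy": 0.7,"dz": 0.2,"ax": 0,"ay": 0.5,"az": 0},
    {"hand": 1,"dx": 3.6,"dy": 0.7,"dz": 0.25,"ax": 0,"ay": 0.5,"az": 0},
    {"hand": 1,"dx": 3.6,"dy": 0.7,"dz": 0.25,"ax": 0,"ay": 0.5,"az": 0},
  ],
)

```text
time_s: 15.9
position: [0.5467, -0.2139, 0.1845]
tool_rot: [[-0.073, -0.0, 0.997], [-0.997, 0.0, -0.073], [-0.0, -1.0, -0.0]]
ft_force: [-0.6, 0.3, -0.5]
grip_width: 0.0851
```

Call:
jog_arm(
  rows=[
    {"hand": 1,"dx": 3.4,"dy": 0.6,"dz": 0.3,"ax": 0,"ay": 0.5,"az": 0},
    {"hand": 1,"dx": 3.0,"dy": 0.5,"dz": 0.3,"ax": 0,"ay": 0.5,"az": 0},
    {"hand": 1,"dx": 2.0,"dy": 0.3,"dz": 0.2,"ax": 0,"ay": 0.4,"az": 0},
    {"hand": 1,"dx": 0,"dy": 0,"dz": 0,"ax": 0,"ay": 0,"az": 0},
    {"hand": 1,"dx": 0,"dy": 0,"dz": 0,"ax": 0,"ay": 0,"az": 0},
  ],
)

```text
time_s: 16.32
position: [0.5479, -0.2972, 0.1702]
tool_rot: [[-0.098, -0.001, 0.995], [-0.995, 0.001, -0.098], [-0.001, -1.0, -0.001]]
ft_force: [-0.3, 1.3, -0.3]
grip_width: 0.0853
```

```bash
python3 - <<'E'
from h import *
im,c=snap('wrist','w14a.png'); im,c=snap('wrist','w14.png'); st(); np.savez('c14.npz',*c)
cv2.imwrite('pics/w14z.png',cv2.resize(im[150:350,230:410],None,fx=3,fy=3,interpolation=cv2.INTER_CUBIC))
E
```

```text
t 16.42 p [ 0.5482 -0.2957  0.171 ] q [-39.2  31.7  67.6   0.   80.7 -33.7] w 0.0852 f [ 0.5 -0.3  0. ]
[[-0.096, -0.0, 0.995], [-0.995, 0.0, -0.096], [-0.0, -1.0, -0.0]]
```

View pics/w14.png

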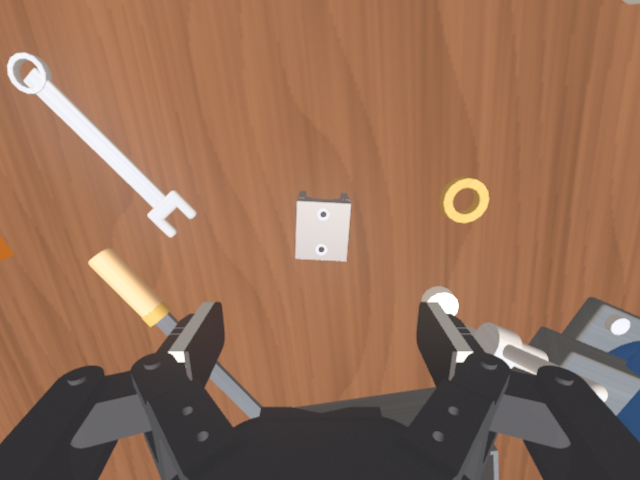

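View pics/w14z.png

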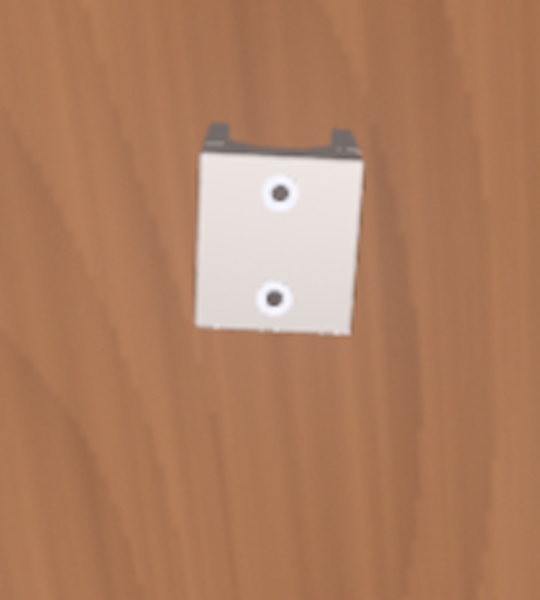

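```bash
python3 - <<'E'
from h import *
d=np.load('c14.npz'); c=[d[k] for k in d]
f=lambda u,v:(u/3+230-.33,v/3+150-.33)
P=np.array([ray(c,f(*p),.05) for p in [(201,153),(363,160),(350,333),(196,326)]]); m=P.mean(0); print(np.round(P*1e3,1),m)
ex=(P[0]+P[1]-P[2]-P[3])/2; ey=(P[1]+P[2]-P[0]-P[3])/2
print(np.linalg.norm(ex),np.linalg.norm(ey),np.degrees(np.arctan2(ex[1],ex[0])),np.degrees(np.arctan2(ey[1],ey[0]))+90)
h=[ray(c,f(*p),.05) for p in [(280,193),(274,298)]]; e=h[0]-h[1]; print((h[0]+h[1])/2,np.degrees(np.arctan2(e[1],e[0])),np.linalg.norm(e))
print('cap',ray(c,(440,298),.016)); print('file',ray(c,(222,372),.004), ray(c,(160,315),.01))
yaw=np.degrees(np.arctan2(ey[1],ey[0]))-90
a=np.radians(yaw); x=np.array([np.cos(a),np.sin(a)]); z=np.array([-np.sin(a),np.cos(a)])
print('cap in tool',(ray(c,(440,298),.016)-m)[:2]@x,(ray(c,(440,298),.016)-m)[:2]@z)
plan([m[0],m[1],.032],yaw,5)
E
```

```text
[[ 532.1 -266.9   50. ]
 [ 574.9 -273.    50. ]
 [ 567.8 -321.9   50. ]
 [ 524.8 -315.6   50. ]] [ 0.54987745 -0.29437619  0.05      ]
0.049335350107305026 0.043330047185569924 81.61646107859195 81.75118209217513
[ 0.54971159 -0.29464976  0.05      ] 81.3271284218091 0.029984181933455638
cap [ 0.65862239 -0.38368693  0.016     ]
file [ 0.42214023 -0.45866079  0.004     ] [ 0.37434307 -0.37847083  0.01      ]
cap in tool 0.07278487863160564 0.12043351360368516
yaw now -95.52 turn -2.73 dist mm [   1.6    1.4 -139. ] tilt deg x,z [ 0.01 -0.02]
[{"dx":-0.03,"dy":2.78,"dz":0.03,"ay":0.55},{"dx":-0.03,"dy":2.78,"dz":0.03,"ay":0.55},{"dx":-0.03,"dy":2.78,"dz":0.03,"ay":0.55},{"dx":-0.03,"dy":2.78,"dz":0.03,"ay":0.55},{"dx":-0.03,"dy":2.78,"dz":0.03,"ay":0.55}]
```

Call:
jog_arm(
  rows=[
    {"hand": 1,"dx": -0.15,"dy": 3.0,"dz": 0.15,"ax": 0,"ay": 1.4,"az": 0},
    {"hand": 1,"dx": 0,"dy": 3.6,"dz": 0,"ax": 0,"ay": 1.4,"az": 0},
    {"hand": 1,"dx": 0,"dy": 3.6,"dz": 0,"ax": 0,"ay": 0,"az": 0},
    {"hand": 1,"dx": 0,"dy": 2.4,"dz": 0,"ax": 0,"ay": 0,"az": 0},
    {"hand": 1,"dx": 0,"dy": 1.3,"dz": 0,"ax": 0,"ay": 0,"az": 0},
  ],
)

```text
time_s: 16.83
position: [0.5489, -0.293, 0.0291]
tool_rot: [[-0.144, -0.003, 0.99], [-0.99, 0.003, -0.144], [-0.002, -1.0, -0.004]]
ft_force: [-0.2, 0.3, 0.7]
grip_width: 0.0855
```

Call:
jog_arm(
  newtons=40,
  rows=[
    {"hand": 0.9,"dx": 0,"dy": 0,"dz": 0,"ax": 0,"ay": 0,"az": 0},
    {"hand": 0.5,"dx": 0,"dy": 0,"dz": 0,"ax": 0,"ay": 0,"az": 0},
    {"hand": 0,"dx": 0,"dy": 0,"dz": 0,"ax": 0,"ay": 0,"az": 0},
    {"hand": 0,"dx": 0,"dy": 0,"dz": 0,"ax": 0,"ay": 0,"az": 0},
    {"hand": 0,"dx": 0,"dy": 0,"dz": 0,"ax": 0,"ay": 0,"az": 0},
  ],
)

```text
time_s: 17.25
position: [0.5506, -0.2958, 0.0339]
tool_rot: [[-0.145, 0.003, 0.989], [-0.989, -0.002, -0.145], [0.002, -1.0, 0.003]]
ft_force: [0.2, 1.3, 6.6]
grip_width: 0.0433
```

```bash
python3 - <<'E'
from h import *
im,c=snap('wrist','w15.png'); st(); np.savez('c15.npz',*c)
E
```

```text
t 17.3 p [ 0.5505 -0.2957  0.0339] q [-39.1  40.1  76.6   0.   63.1 -30.7] w 0.0431 f [0.5 0.3 6.1]
[[-0.145, 0.003, 0.989], [-0.989, -0.002, -0.145], [0.001, -1.0, 0.003]]
```

View pics/w15.png

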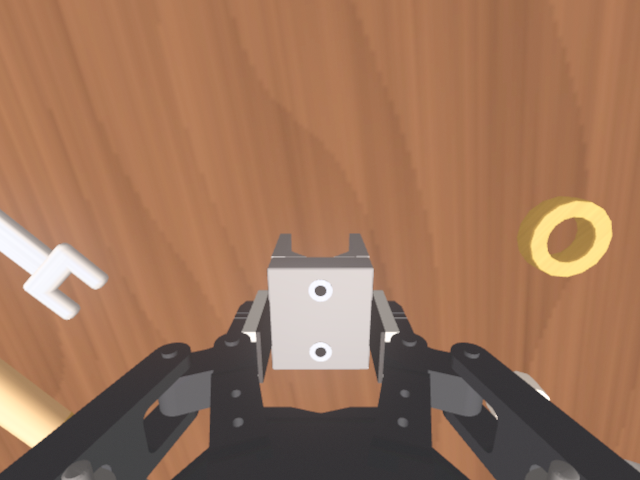

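```bash
python3 - <<'E'
from h import *
d=np.load('c15.npz'); c=[d[k] for k in d]; s=status.observe(); p=np.array(s['position']);R=np.array(s['tool_rot'])
a,b=ray(c,(320.5,290.5),.05),ray(c,(320.5,352),.05); print((a+b)/2, R.T@((a+b)/2-p), np.linalg.norm(a-b), [ (R.T@(ray(c,q,.05)-p)).round(4) for q in ((270,267),(372,267),(369,368),(273,368))])
plan([.5428,.1544,.235],-89.2,13)
E
```

```text
[ 0.55077167 -0.29540009  0.05      ] [-0.00035312 -0.01607239  0.00022574] 0.030303922946777494 [array([-0.0262, -0.0162, -0.0204]), array([-0.0261, -0.016 ,  0.0213]), array([ 0.0234, -0.016 ,  0.0223]), array([ 0.0233, -0.0161, -0.0214])]
yaw now -98.36 turn 9.16 dist mm [ -7.7 450.1 201.1] tilt deg x,z [-0.18  0.08]
[{"dx":-3.42,"dy":-1.55,"dz":-0.56,"ay":-0.7},{"dx":-3.42,"dy":-1.55,"dz":-0.52,"ay":-0.7},{"dx":-3.43,"dy":-1.55,"dz":-0.48,"ay":-0.7},{"dx":-3.44,"dy":-1.55,"dz":-0.44,"ay":-0.7},{"dx":-3.44,"dy":-1.55,"dz":-0.39,"ay":-0.7}]
[{"dx":-3.45,"dy":-1.55,"dz":-0.35,"ay":-0.7},{"dx":-3.45,"dy":-1.55,"dz":-0.31,"ay":-0.7},{"dx":-3.45,"dy":-1.55,"dz":-0.27,"ay":-0.7},{"dx":-3.46,"dy":-1.55,"dz":-0.22,"ay":-0.7},{"dx":-3.46,"dy":-1.55,"dz":-0.18,"ay":-0.7}]
[{"dx":-3.46,"dy":-1.55,"dz":-0.14,"ay":-0.7},{"dx":-3.46,"dy":-1.55,"dz":-0.1,"ay":-0.7},{"dx":-3.46,"dy":-1.55,"dz":-0.05,"ay":-0.7}]
```

Call:
jog_arm(
  rows=[
    {"hand": 0,"dx": 0,"dy": -0.5,"dz": 0,"ax": 0,"ay": 0,"az": 0},
    {"hand": 0,"dx": 0,"dy": -1.5,"dz": 0,"ax": 0,"ay": 0,"az": 0},
    {"hand": 0,"dx": -1.0,"dy": -2.5,"dz": -0.2,"ax": 0,"ay": -0.7,"az": 0},
    {"hand": 0,"dx": -2.0,"dy": -3.0,"dz": -0.5,"ax": 0,"ay": -0.7,"az": 0},
    {"hand": 0,"dx": -3.0,"dy": -3.0,"dz": -0.5,"ax": 0,"ay": -0.7,"az": 0},
  ],
)

```text
time_s: 17.72
position: [0.5451, -0.236, 0.1376]
tool_rot: [[-0.111, 0.0, 0.994], [-0.994, -0.001, -0.111], [0.001, -1.0, 0.0]]
ft_force: [0.6, -0.2, -0.3]
grip_width: 0.0428
```

Call:
jog_arm(
  rows=[
    {"hand": 0,"dx": -3.5,"dy": -2.5,"dz": -0.5,"ax": 0,"ay": -0.7,"az": 0},
    {"hand": 0,"dx": -3.5,"dy": -2.5,"dz": -0.4,"ax": 0,"ay": -0.7,"az": 0},
    {"hand": 0,"dx": -3.5,"dy": -2.0,"dz": -0.4,"ax": 0,"ay": -0.7,"az": 0},
    {"hand": 0,"dx": -3.5,"dy": -1.6,"dz": -0.4,"ax": 0,"ay": -0.7,"az": 0},
    {"hand": 0,"dx": -3.5,"dy": -1.0,"dz": -0.3,"ax": 0,"ay": -0.7,"az": 0},
  ],
)

```text
time_s: 18.13
position: [0.5404, -0.0601, 0.2331]
tool_rot: [[-0.048, 0.003, 0.999], [-0.999, -0.001, -0.048], [0.001, -1.0, 0.003]]
ft_force: [1.1, -0.0, -0.3]
grip_width: 0.043
```

Call:
jog_arm(
  rows=[
    {"hand": 0,"dx": -3.5,"dy": 0,"dz": -0.3,"ax": 0,"ay": -0.7,"az": 0},
    {"hand": 0,"dx": -3.5,"dy": 0,"dz": -0.2,"ax": 0,"ay": -0.7,"az": 0},
    {"hand": 0,"dx": -3.5,"dy": 0,"dz": -0.2,"ax": 0,"ay": -0.7,"az": 0},
    {"hand": 0,"dx": -3.5,"dy": 0,"dz": -0.1,"ax": 0,"ay": -0.7,"az": 0},
    {"hand": 0,"dx": -3.5,"dy": 0,"dz": -0.1,"ax": 0,"ay": -0.7,"az": 0},
  ],
)

```text
time_s: 18.55
position: [0.5353, 0.1152, 0.2312]
tool_rot: [[0.013, 0.001, 1.0], [-1.0, -0.0, 0.013], [0.0, -1.0, 0.001]]
ft_force: [0.5, -0.6, -1.5]
grip_width: 0.0433
```

Call:
jog_arm(
  rows=[
    {"hand": 0,"dx": -2.0,"dy": 0,"dz": 0,"ax": 0,"ay": 0,"az": 0},
    {"hand": 0,"dx": -1.0,"dy": 0,"dz": 0,"ax": 0,"ay": 0,"az": 0},
    {"hand": 0,"dx": 0,"dy": 0,"dz": 0,"ax": 0,"ay": 0,"az": 0},
    {"hand": 0,"dx": 0,"dy": 0,"dz": 0,"ax": 0,"ay": 0,"az": 0},
    {"hand": 0,"dx": 0,"dy": 0,"dz": 0,"ax": 0,"ay": 0,"az": 0},
  ],
)

```text
time_s: 18.97
position: [0.5356, 0.1422, 0.2305]
tool_rot: [[0.011, 0.0, 1.0], [-1.0, -0.0, 0.011], [0.0, -1.0, 0.0]]
ft_force: [-0.4, -0.1, -1.7]
grip_width: 0.0427
```

```bash
python3 - <<'E'
from h import *
im,c=snap('wrist','w16.png'); st(); np.savez('c16.npz',*c); plan([.5428,.1547,.195],-89.2,5)
E
```

```text
t 19.02 p [0.5356 0.1421 0.2305] q [ 2.6 22.3 73.7 -0.  84.   2. ] w 0.0432 f [-0.5 -0.7 -0.7]
[[0.011, 0.0, 1.0], [-1.0, -0.0, 0.011], [0.0, -1.0, 0.0]]
yaw now -89.38 turn 0.18 dist mm [  7.2  12.6 -35.5] tilt deg x,z [-0.    0.02]
[{"dx":-0.25,"dy":0.71,"dz":0.15,"ay":-0.04},{"dx":-0.25,"dy":0.71,"dz":0.15,"ay":-0.04},{"dx":-0.25,"dy":0.71,"dz":0.15,"ay":-0.04},{"dx":-0.25,"dy":0.71,"dz":0.15,"ay":-0.04},{"dx":-0.25,"dy":0.71,"dz":0.15,"ay":-0.04}]
```

View pics/w16.png

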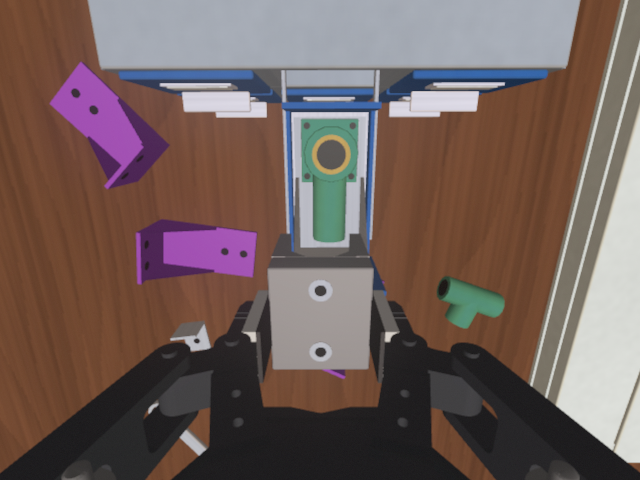

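Call:
jog_arm(
  rows=[
    {"hand": 0,"dx": -0.4,"dy": 0.5,"dz": 0.3,"ax": 0,"ay": -0.2,"az": 0},
    {"hand": 0,"dx": -0.6,"dy": 1.0,"dz": 0.3,"ax": 0,"ay": 0,"az": 0},
    {"hand": 0,"dx": -0.25,"dy": 1.3,"dz": 0.1,"ax": 0,"ay": 0,"az": 0},
    {"hand": 0,"dx": 0,"dy": 0.8,"dz": 0,"ax": 0,"ay": 0,"az": 0},
    {"hand": 0,"dx": 0,"dy": 0,"dz": 0,"ax": 0,"ay": 0,"az": 0},
  ],
)

```text
time_s: 19.43
position: [0.5415, 0.1561, 0.1919]
tool_rot: [[0.016, -0.004, 1.0], [-1.0, -0.0, 0.016], [0.0, -1.0, -0.004]]
ft_force: [-0.1, -0.4, -0.6]
grip_width: 0.0435
```

Call:
jog_arm(
  rows=[
    {"hand": 0,"dx": 0,"dy": 0,"dz": 0,"ax": 0,"ay": 0,"az": 0},
    {"hand": 0,"dx": 0,"dy": 0,"dz": 0,"ax": 0,"ay": 0,"az": 0},
    {"hand": 0,"dx": 0,"dy": 0,"dz": 0,"ax": 0,"ay": 0,"az": 0},
    {"hand": 0,"dx": 0,"dy": 0,"dz": 0,"ax": 0,"ay": 0,"az": 0},
    {"hand": 0,"dx": 0,"dy": 0,"dz": 0,"ax": 0,"ay": 0,"az": 0},
  ],
)

```text
time_s: 19.85
position: [0.5424, 0.1561, 0.1948]
tool_rot: [[0.016, 0.001, 1.0], [-1.0, 0.0, 0.016], [-0.0, -1.0, 0.001]]
ft_force: [0.5, -1.2, -1.3]
grip_width: 0.043
```

```bash
python3 - <<'E'
from h import *
im,c=snap('wrist','w17.png'); im2,c2=snap('scene','s17.png'); st(); np.savez('c17.npz',*c); plan([.5428,.1547,.160],-89.2,5)
cv2.imwrite('pics/s17z.png',cv2.resize(im2[90:270,360:560],None,fx=3.3,fy=3.3,interpolation=cv2.INTER_CUBIC))
E
```

```text
t 19.95 p [0.5423 0.1561 0.1946] q [ 4.  24.9 75.7 -0.  79.5  3.1] w 0.0431 f [-0.3 -0.4 -1.5]
[[0.016, 0.0, 1.0], [-1.0, 0.0, 0.016], [-0.0, -1.0, 0.0]]
yaw now -89.08 turn -0.12 dist mm [  0.5  -1.4 -34.6] tilt deg x,z [-0.02 -0.  ]
[{"dx":0.03,"dy":0.69,"dz":0.01,"ay":0.02},{"dx":0.03,"dy":0.69,"dz":0.01,"ay":0.02},{"dx":0.03,"dy":0.69,"dz":0.01,"ay":0.02},{"dx":0.03,"dy":0.69,"dz":0.01,"ay":0.02},{"dx":0.03,"dy":0.69,"dz":0.01,"ay":0.02}]
```

View pics/w17.png

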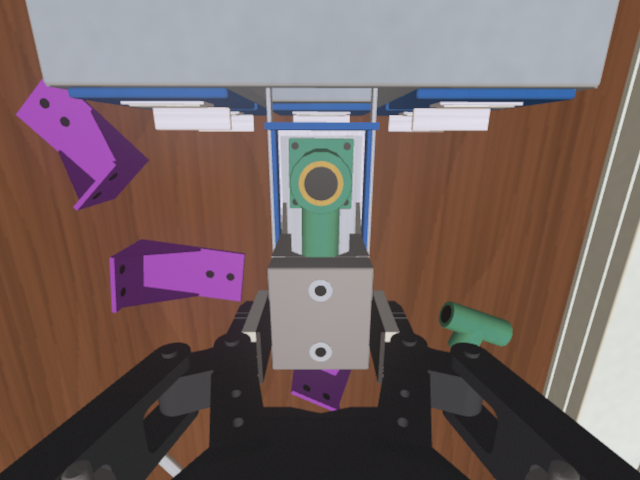

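View pics/s17z.png

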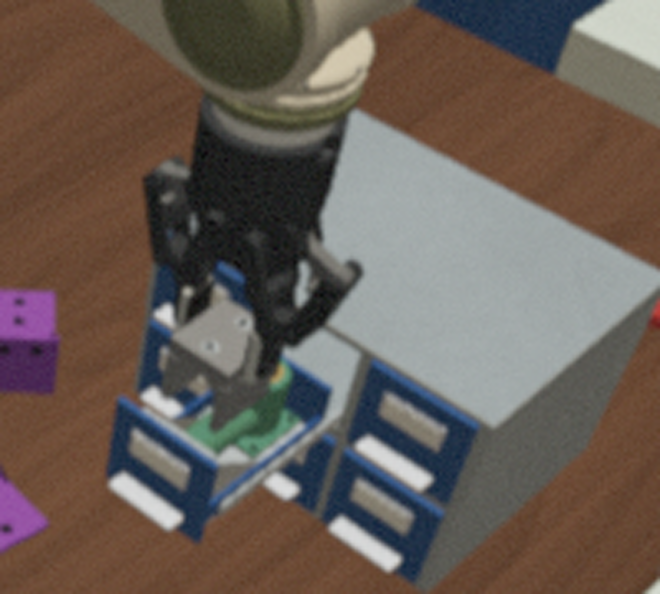

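Call:
jog_arm(
  rows=[
    {"hand": 0,"dx": 0.14,"dy": 0.4,"dz": 0.05,"ax": 0,"ay": 0,"az": 0},
    {"hand": 0,"dx": 0,"dy": 0.4,"dz": 0,"ax": 0,"ay": 0,"az": 0},
    {"hand": 0,"dx": 0,"dy": 0.3,"dz": 0,"ax": 0,"ay": 0,"az": 0},
    {"hand": 0,"dx": 0,"dy": 0.2,"dz": 0,"ax": 0,"ay": 0,"az": 0},
    {"hand": 0,"dx": 0,"dy": 0,"dz": 0,"ax": 0,"ay": 0,"az": 0},
  ],
)

```text
time_s: 20.37
position: [0.5425, 0.1547, 0.1807]
tool_rot: [[0.016, -0.001, 1.0], [-1.0, -0.0, 0.016], [0.0, -1.0, -0.001]]
ft_force: [0.0, 0.3, -0.3]
grip_width: 0.0429
```

Call:
jog_arm(
  rows=[
    {"hand": 0,"dx": 0,"dy": 0.4,"dz": 0,"ax": 0,"ay": 0,"az": 0},
    {"hand": 0,"dx": 0,"dy": 0.7,"dz": 0,"ax": 0,"ay": 0,"az": 0},
    {"hand": 0,"dx": 0,"dy": 0.6,"dz": 0,"ax": 0,"ay": 0,"az": 0},
    {"hand": 0,"dx": 0,"dy": 0.4,"dz": 0,"ax": 0,"ay": 0,"az": 0},
    {"hand": 0,"dx": 0,"dy": 0,"dz": 0,"ax": 0,"ay": 0,"az": 0},
  ],
)

```text
time_s: 20.78
position: [0.5423, 0.1547, 0.1591]
tool_rot: [[0.016, -0.002, 1.0], [-1.0, -0.0, 0.016], [0.0, -1.0, -0.002]]
ft_force: [0.2, -0.1, -0.9]
grip_width: 0.043
```

```bash
python3 - <<'E'
from h import *
im,c=snap('wrist','w18.png'); im2,c2=snap('scene','s18.png'); st(); np.savez('c18.npz',*c); plan([.5428,.1547,.1329],-89.2,5)
cv2.imwrite('pics/s18z.png',cv2.resize(im2[90:270,360:560],None,fx=3.3,fy=3.3,interpolation=cv2.INTER_CUBIC))
E
```

```text
t 20.88 p [0.5428 0.1547 0.1602] q [ 3.9 26.7 78.7 -0.  74.6  3. ] w 0.0432 f [ 0.2  0.3 -1. ]
[[0.016, -0.0, 1.0], [-1.0, -0.0, 0.016], [0.0, -1.0, -0.0]]
yaw now -89.07 turn -0.13 dist mm [  0.   -0.  -27.3] tilt deg x,z [0.01 0.  ]
[{"dx":0.0,"dy":0.55,"dz":0.0,"ay":0.03},{"dx":0.0,"dy":0.55,"dz":0.0,"ay":0.03},{"dx":0.0,"dy":0.55,"dz":0.0,"ay":0.03},{"dx":0.0,"dy":0.55,"dz":0.0,"ay":0.03},{"dx":0.0,"dy":0.55,"dz":0.0,"ay":0.03}]
```

View pics/w18.png

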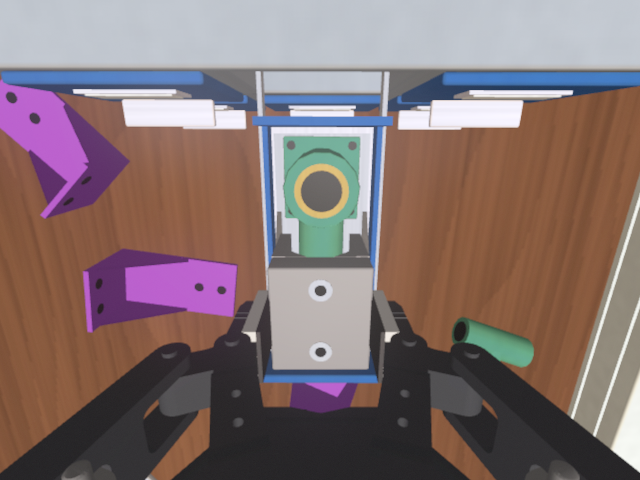

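Call:
jog_arm(
  rows=[
    {"hand": 0,"dx": 0,"dy": 0.4,"dz": 0,"ax": 0,"ay": 0,"az": 0},
    {"hand": 0,"dx": 0,"dy": 0.5,"dz": 0,"ax": 0,"ay": 0,"az": 0},
    {"hand": 0,"dx": 0,"dy": 0.4,"dz": 0,"ax": 0,"ay": 0,"az": 0},
    {"hand": 0,"dx": 0,"dy": 0.2,"dz": 0,"ax": 0,"ay": 0,"az": 0},
    {"hand": 0,"dx": 0,"dy": 0,"dz": 0,"ax": 0,"ay": 0,"az": 0},
  ],
)

```text
time_s: 21.3
position: [0.5425, 0.1547, 0.1447]
tool_rot: [[0.016, -0.001, 1.0], [-1.0, -0.0, 0.016], [0.0, -1.0, -0.001]]
ft_force: [0.1, 0.1, -0.1]
grip_width: 0.0429
```

Call:
jog_arm(
  rows=[
    {"hand": 0,"dx": 0,"dy": 0.4,"dz": 0,"ax": 0,"ay": 0,"az": 0},
    {"hand": 0,"dx": 0,"dy": 0.4,"dz": 0,"ax": 0,"ay": 0,"az": 0},
    {"hand": 0,"dx": 0,"dy": 0.2,"dz": 0,"ax": 0,"ay": 0,"az": 0},
    {"hand": 0,"dx": 0,"dy": 0,"dz": 0,"ax": 0,"ay": 0,"az": 0},
    {"hand": 0,"dx": 0,"dy": 0,"dz": 0,"ax": 0,"ay": 0,"az": 0},
  ],
)

```text
time_s: 21.72
position: [0.5428, 0.1547, 0.1353]
tool_rot: [[0.016, -0.0, 1.0], [-1.0, -0.0, 0.016], [0.0, -1.0, -0.0]]
ft_force: [0.0, 0.2, -0.5]
grip_width: 0.0434
```

Call:
jog_arm(
  rows=[
    {"hand": 0,"dx": 0,"dy": 0.1,"dz": 0,"ax": 0,"ay": 0,"az": 0},
    {"hand": 0,"dx": 0,"dy": 0.1,"dz": 0,"ax": 0,"ay": 0,"az": 0},
    {"hand": 0,"dx": 0,"dy": 0.05,"dz": 0,"ax": 0,"ay": 0,"az": 0},
    {"hand": 0,"dx": 0,"dy": 0.05,"dz": 0,"ax": 0,"ay": 0,"az": 0},
    {"hand": 0,"dx": 0,"dy": 0,"dz": 0,"ax": 0,"ay": 0,"az": 0},
  ],
)

```text
time_s: 22.13
position: [0.5428, 0.1548, 0.1329]
tool_rot: [[0.016, 0.001, 1.0], [-1.0, 0.0, 0.016], [-0.0, -1.0, 0.001]]
ft_force: [-2.5, 0.3, 4.1]
grip_width: 0.0432
```

Call:
jog_arm(
  rows=[
    {"hand": 0.65,"dx": 0,"dy": 0,"dz": 0,"ax": 0,"ay": 0,"az": 0},
    {"hand": 0.75,"dx": 0,"dy": 0,"dz": 0,"ax": 0,"ay": 0,"az": 0},
    {"hand": 0.75,"dx": 0,"dy": 0,"dz": 0,"ax": 0,"ay": 0,"az": 0},
    {"hand": 0.8,"dx": 0,"dy": -0.6,"dz": 0,"ax": 0,"ay": 0,"az": 0},
    {"hand": 0.8,"dx": 0,"dy": -1.5,"dz": 0,"ax": 0,"ay": 0,"az": 0},
  ],
)

```text
time_s: 22.55
position: [0.542, 0.1546, 0.1522]
tool_rot: [[0.016, -0.004, 1.0], [-1.0, -0.0, 0.016], [0.0, -1.0, -0.004]]
ft_force: [0.7, 0.2, 0.2]
grip_width: 0.0682
```

Call:
jog_arm(
  rows=[
    {"hand": 0.8,"dx": 0,"dy": -2.5,"dz": 0,"ax": 0,"ay": 0,"az": 0},
    {"hand": 0.8,"dx": 1,"dy": -3,"dz": 0,"ax": 0,"ay": 0,"az": 0},
    {"hand": 0.8,"dx": 2.0,"dy": -3,"dz": 0,"ax": 0,"ay": 0,"az": 0},
    {"hand": 0.5,"dx": 2.0,"dy": -1,"dz": 0,"ax": 0,"ay": 0,"az": 0},
    {"hand": 0.3,"dx": 2.0,"dy": 0,"dz": 0,"ax": 0,"ay": 0,"az": 0},
  ],
)

```text
time_s: 22.97
position: [0.5448, 0.0841, 0.2521]
tool_rot: [[0.017, 0.007, 1.0], [-1.0, -0.0, 0.017], [0.001, -1.0, 0.007]]
ft_force: [0.1, 0.5, -1.2]
grip_width: 0.0455
```

Call:
jog_arm(
  rows=[
    {"hand": 0,"dx": 1,"dy": 0,"dz": 0,"ax": 0,"ay": 0,"az": 0},
    {"hand": 0,"dx": 0,"dy": 0,"dz": 0,"ax": 0,"ay": 0,"az": 0},
    {"hand": 0,"dx": 0,"dy": 0,"dz": 0,"ax": 0,"ay": 0,"az": 0},
    {"hand": 0,"dx": 0,"dy": 0,"dz": 0,"ax": 0,"ay": 0,"az": 0},
    {"hand": 0,"dx": 0,"dy": 0,"dz": 0,"ax": 0,"ay": 0,"az": 0},
  ],
)

```text
time_s: 23.38
position: [0.5439, 0.0757, 0.248]
tool_rot: [[0.017, -0.001, 1.0], [-1.0, 0.0, 0.017], [-0.0, -1.0, -0.001]]
ft_force: [-0.0, 0.9, 0.2]
grip_width: 0.0001
```

```bash
python3 - <<'E'
from h import *
im,c=snap('wrist','w19.png'); im2,c2=snap('scene','s19.png'); st(); np.savez('c19.npz',*c)
cv2.imwrite('pics/s19z.png',cv2.resize(im2[90:270,360:560],None,fx=3.3,fy=3.3,interpolation=cv2.INTER_CUBIC))
E
```

```text
t 23.48 p [0.544  0.0755 0.2481] q [-4.5 21.1 72.6  0.  86.3 -5.4] w 0.0001 f [ 1.5 -0.   0.2]
[[0.017, -0.001, 1.0], [-1.0, 0.0, 0.017], [-0.0, -1.0, -0.001]]
```

View pics/w19.png

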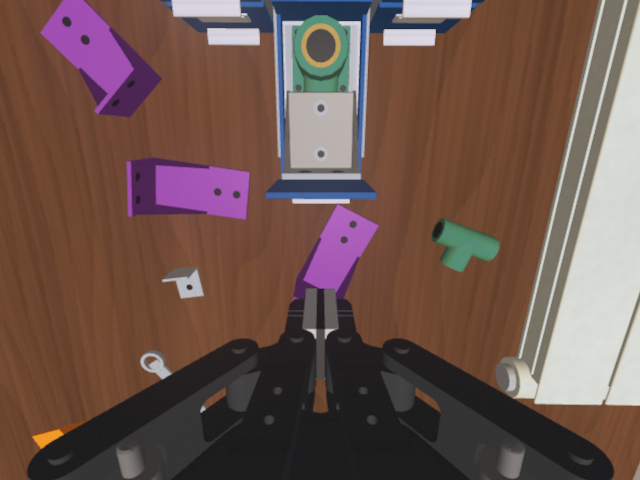

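View pics/s19z.png

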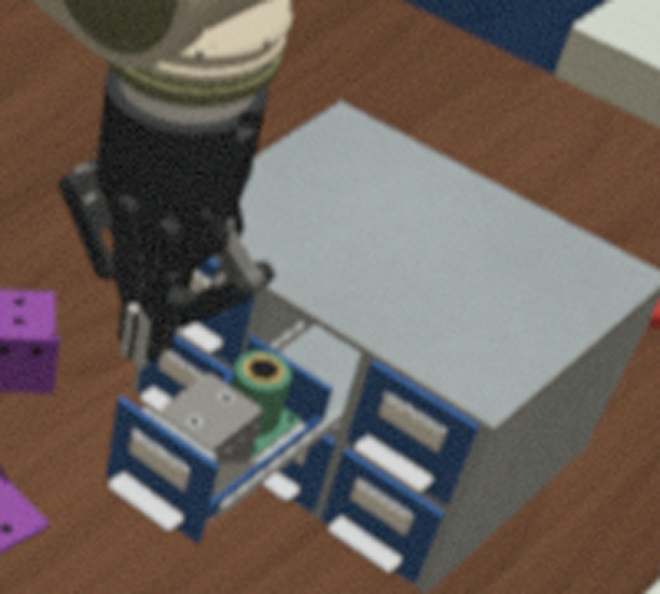

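Call:
jog_arm(
  rows=[
    {"hand": 0,"dx": 0,"dy": 2,"dz": 0,"ax": 0,"ay": 0,"az": 0},
    {"hand": 0,"dx": 0,"dy": 3.5,"dz": 0,"ax": 0,"ay": 0,"az": 0},
    {"hand": 0,"dx": 0,"dy": 3.5,"dz": 0,"ax": 0,"ay": 0,"az": 0},
    {"hand": 0,"dx": 0,"dy": 2.4,"dz": 0,"ax": 0,"ay": 0,"az": 0},
    {"hand": 0,"dx": 0,"dy": 1.0,"dz": 0,"ax": 0,"ay": 0,"az": 0},
  ],
)

```text
time_s: 23.9
position: [0.5425, 0.0753, 0.1211]
tool_rot: [[0.017, -0.006, 1.0], [-1.0, 0.0, 0.017], [-0.001, -1.0, -0.006]]
ft_force: [-0.4, 0.0, -0.1]
grip_width: -0.0002
```

Call:
jog_arm(
  rows=[
    {"hand": 0,"dx": -0.4,"dy": 0,"dz": 0,"ax": 0,"ay": 0,"az": 0},
    {"hand": 0,"dx": -0.7,"dy": 0,"dz": 0,"ax": 0,"ay": 0,"az": 0},
    {"hand": 0,"dx": -0.6,"dy": 0,"dz": 0,"ax": 0,"ay": 0,"az": 0},
    {"hand": 0,"dx": -0.4,"dy": 0,"dz": 0,"ax": 0,"ay": 0,"az": 0},
    {"hand": 0,"dx": -0.3,"dy": 0,"dz": 0,"ax": 0,"ay": 0,"az": 0},
  ],
)

```text
time_s: 24.32
position: [0.5441, 0.0996, 0.1256]
tool_rot: [[0.017, 0.002, 1.0], [-1.0, -0.0, 0.017], [0.0, -1.0, 0.002]]
ft_force: [0.5, 0.5, -0.5]
grip_width: 0.0001
```

Call:
jog_arm(
  rows=[
    {"hand": 0,"dx": -0.2,"dy": 0,"dz": 0,"ax": 0,"ay": 0,"az": 0},
    {"hand": 0,"dx": -0.3,"dy": 0,"dz": 0,"ax": 0,"ay": 0,"az": 0},
    {"hand": 0,"dx": -0.3,"dy": 0,"dz": 0,"ax": 0,"ay": 0,"az": 0},
    {"hand": 0,"dx": -0.3,"dy": 0,"dz": 0,"ax": 0,"ay": 0,"az": 0},
    {"hand": 0,"dx": -0.4,"dy": 0,"dz": 0,"ax": 0,"ay": 0,"az": 0},
  ],
)

```text
time_s: 24.73
position: [0.5437, 0.1137, 0.1246]
tool_rot: [[0.016, 0.001, 1.0], [-1.0, -0.0, 0.016], [0.0, -1.0, 0.001]]
ft_force: [1.8, -3.3, 1.9]
grip_width: 0.0
```

```bash
python3 - <<'E'
from h import *
im,c=snap('wrist','w20.png'); im2,c2=snap('scene','s20.png'); st()
cv2.imwrite('pics/s20z.png',cv2.resize(im2[90:270,360:560],None,fx=3.3,fy=3.3,interpolation=cv2.INTER_CUBIC))
E
```

```text
t 24.83 p [0.5432 0.1145 0.1242] q [-0.3 28.  83.1  0.  68.9 -1.3] w 0.0003 f [-0.8  0.7 -0.8]
[[0.017, -0.001, 1.0], [-1.0, 0.001, 0.017], [-0.001, -1.0, -0.001]]
```

View pics/w20.png

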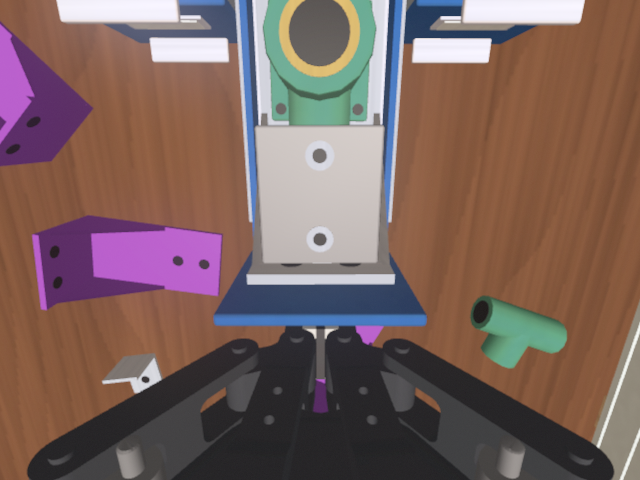

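View pics/s20z.png

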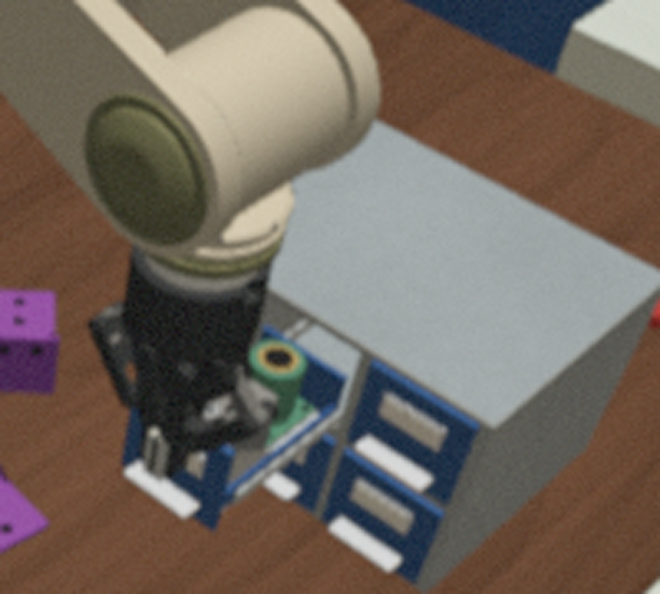

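Call:
jog_arm(
  rows=[
    {"hand": 0,"dx": -0.3,"dy": 0,"dz": 0,"ax": 0,"ay": 0,"az": 0},
    {"hand": 0,"dx": -0.5,"dy": 0,"dz": 0,"ax": 0,"ay": 0,"az": 0},
    {"hand": 0,"dx": -0.7,"dy": 0,"dz": 0,"ax": 0,"ay": 0,"az": 0},
    {"hand": 0,"dx": -0.8,"dy": 0,"dz": 0,"ax": 0,"ay": 0,"az": 0},
    {"hand": 0,"dx": -0.8,"dy": 0,"dz": 0,"ax": 0,"ay": 0,"az": 0},
  ],
)

```text
time_s: 25.25
position: [0.5427, 0.1456, 0.1242]
tool_rot: [[0.016, -0.001, 1.0], [-1.0, -0.0, 0.016], [0.0, -1.0, -0.001]]
ft_force: [0.2, -2.9, -2.1]
grip_width: -0.0001
```

Call:
jog_arm(
  rows=[
    {"hand": 0,"dx": -0.8,"dy": 0,"dz": 0,"ax": 0,"ay": 0,"az": 0},
    {"hand": 0,"dx": -0.8,"dy": 0,"dz": 0,"ax": 0,"ay": 0,"az": 0},
    {"hand": 0,"dx": -0.8,"dy": 0,"dz": 0,"ax": 0,"ay": 0,"az": 0},
    {"hand": 0,"dx": -0.8,"dy": 0,"dz": 0,"ax": 0,"ay": 0,"az": 0},
    {"hand": 0,"dx": -0.8,"dy": 0,"dz": 0,"ax": 0,"ay": 0,"az": 0},
  ],
)

```text
time_s: 25.67
position: [0.5422, 0.1856, 0.1242]
tool_rot: [[0.016, -0.0, 1.0], [-1.0, -0.0, 0.016], [0.0, -1.0, -0.0]]
ft_force: [1.6, -2.5, -2.9]
grip_width: -0.0004
```

Call:
jog_arm(
  rows=[
    {"hand": 0,"dx": -0.7,"dy": 0,"dz": 0,"ax": 0,"ay": 0,"az": 0},
    {"hand": 0,"dx": -0.6,"dy": 0,"dz": 0,"ax": 0,"ay": 0,"az": 0},
    {"hand": 0,"dx": -0.5,"dy": 0,"dz": 0,"ax": 0,"ay": 0,"az": 0},
    {"hand": 0,"dx": -0.4,"dy": 0,"dz": 0,"ax": 0,"ay": 0,"az": 0},
    {"hand": 0,"dx": -0.3,"dy": 0,"dz": 0,"ax": 0,"ay": 0,"az": 0},
  ],
)

```text
time_s: 26.08
position: [0.5418, 0.2102, 0.1244]
tool_rot: [[0.016, -0.0, 1.0], [-1.0, -0.0, 0.016], [0.0, -1.0, -0.0]]
ft_force: [0.5, -2.9, -1.7]
grip_width: 0.0002
```

```bash
python3 - <<'E'
from h import *
im,c=snap('wrist','w21.png'); im2,c2=snap('scene','s21.png'); st()
cv2.imwrite('pics/s21z.png',cv2.resize(im2[90:270,360:560],None,fx=3.3,fy=3.3,interpolation=cv2.INTER_CUBIC))
E
```

```text
t 26.18 p [0.5419 0.2104 0.1246] q [ 9.5 30.3 78.7  0.1 70.9  8.6] w 0.0001 f [-0.1  0.2  0.2]
[[0.016, 0.0, 1.0], [-1.0, 0.001, 0.016], [-0.001, -1.0, 0.0]]
```

View pics/w21.png

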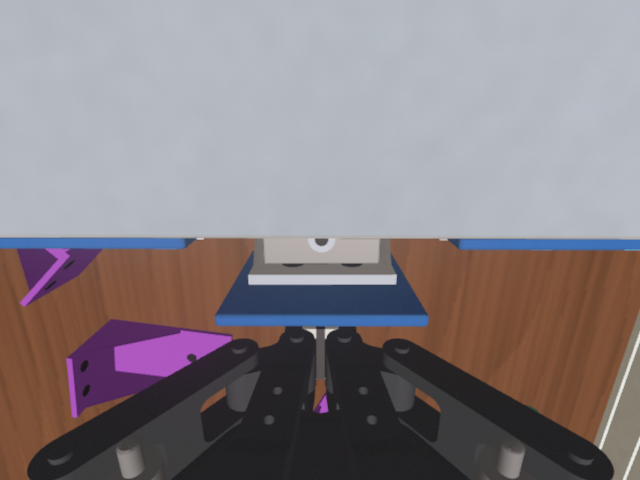

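View pics/s21z.png

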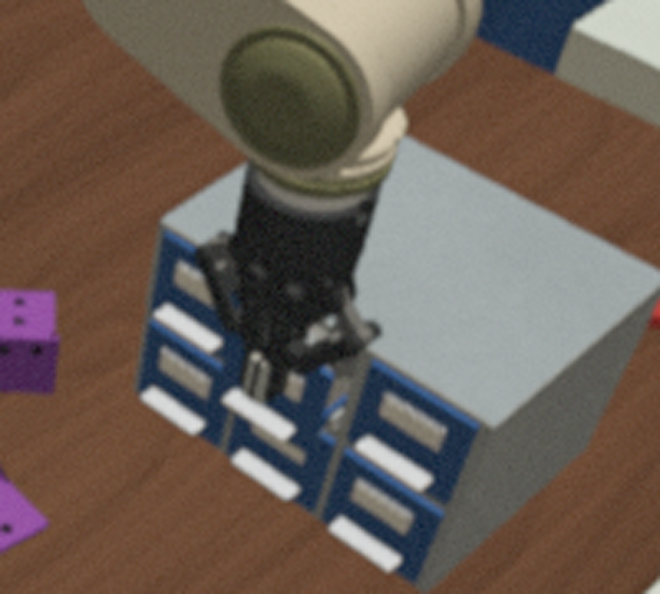

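Call:
jog_arm(
  rows=[
    {"hand": 0,"dx": -0.2,"dy": 0,"dz": 0,"ax": 0,"ay": 0,"az": 0},
    {"hand": 0,"dx": -0.4,"dy": 0,"dz": 0,"ax": 0,"ay": 0,"az": 0},
    {"hand": 0,"dx": -0.5,"dy": 0,"dz": 0,"ax": 0,"ay": 0,"az": 0},
    {"hand": 0,"dx": -0.5,"dy": 0,"dz": 0,"ax": 0,"ay": 0,"az": 0},
    {"hand": 0,"dx": -0.3,"dy": 0,"dz": 0,"ax": 0,"ay": 0,"az": 0},
  ],
)

```text
time_s: 26.6
position: [0.5417, 0.2294, 0.1246]
tool_rot: [[0.016, 0.001, 1.0], [-1.0, 0.0, 0.016], [-0.0, -1.0, 0.001]]
ft_force: [-0.3, -2.7, 1.6]
grip_width: 0.0003
```

Call:
jog_arm(
  rows=[
    {"hand": 0,"dx": -0.2,"dy": 0,"dz": 0,"ax": 0,"ay": 0,"az": 0},
    {"hand": 0,"dx": -0.15,"dy": 0,"dz": 0,"ax": 0,"ay": 0,"az": 0},
    {"hand": 0,"dx": -0.15,"dy": 0,"dz": 0,"ax": 0,"ay": 0,"az": 0},
    {"hand": 0,"dx": -0.1,"dy": 0,"dz": 0,"ax": 0,"ay": 0,"az": 0},
    {"hand": 0,"dx": -0.1,"dy": 0,"dz": 0,"ax": 0,"ay": 0,"az": 0},
  ],
)

```text
time_s: 27.02
position: [0.5416, 0.2358, 0.1245]
tool_rot: [[0.016, 0.0, 1.0], [-1.0, 0.0, 0.016], [-0.0, -1.0, 0.0]]
ft_force: [0.4, -3.6, 2.1]
grip_width: 0.0004
```

Call:
jog_arm(
  rows=[
    {"hand": 0,"dx": -0.1,"dy": 0,"dz": 0,"ax": 0,"ay": 0,"az": 0},
    {"hand": 0,"dx": -0.1,"dy": 0,"dz": 0,"ax": 0,"ay": 0,"az": 0},
    {"hand": 0,"dx": -0.1,"dy": 0,"dz": 0,"ax": 0,"ay": 0,"az": 0},
    {"hand": 0,"dx": 0,"dy": 0,"dz": 0,"ax": 0,"ay": 0,"az": 0},
    {"hand": 0,"dx": 0,"dy": 0,"dz": 0,"ax": 0,"ay": 0,"az": 0},
  ],
)

```text
time_s: 27.43
position: [0.5413, 0.2389, 0.1242]
tool_rot: [[0.016, -0.0, 1.0], [-1.0, 0.0, 0.016], [-0.0, -1.0, -0.0]]
ft_force: [0.3, 0.2, 0.7]
grip_width: 0.0002
```

Call:
jog_arm(
  rows=[
    {"hand": 0,"dx": -0.1,"dy": 0,"dz": 0,"ax": 0,"ay": 0,"az": 0},
    {"hand": 0,"dx": -0.1,"dy": 0,"dz": 0,"ax": 0,"ay": 0,"az": 0},
    {"hand": 0,"dx": -0.1,"dy": 0,"dz": 0,"ax": 0,"ay": 0,"az": 0},
    {"hand": 0,"dx": -0.1,"dy": 0,"dz": 0,"ax": 0,"ay": 0,"az": 0},
    {"hand": 0,"dx": 0,"dy": 0,"dz": 0,"ax": 0,"ay": 0,"az": 0},
  ],
)

```text
time_s: 27.85
position: [0.5412, 0.2397, 0.1243]
tool_rot: [[0.015, -0.002, 1.0], [-1.0, -0.006, 0.015], [0.006, -1.0, -0.002]]
ft_force: [-1.3, -19.3, 3.8]
grip_width: 0.0001
```

```bash
python3 - <<'E'
from h import *
im,c=snap('wrist','w22.png'); im2,c2=snap('scene','s22.png'); st()
cv2.imwrite('pics/s22z.png',cv2.resize(im2[90:270,360:560],None,fx=3.3,fy=3.3,interpolation=cv2.INTER_CUBIC))
E
```

```text
t 27.95 p [0.5412 0.2397 0.1243] q [12.6 31.4 76.7 -0.3 72.1 11.8] w 0.0003 f [ -1. -19.   2.]
[[0.015, -0.002, 1.0], [-1.0, -0.006, 0.015], [0.006, -1.0, -0.002]]
```

View pics/w22.png

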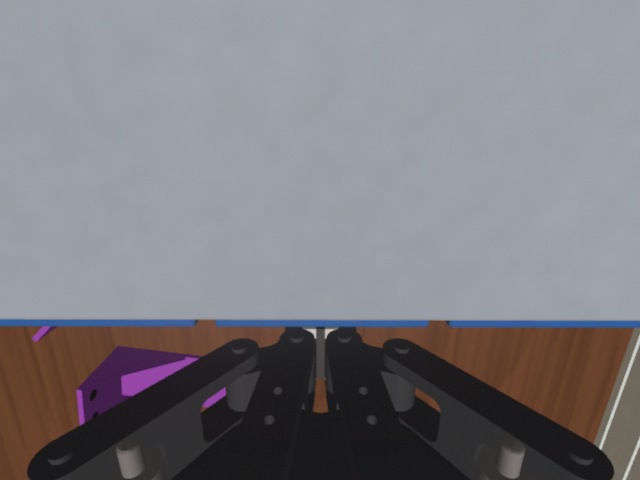

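View pics/s22z.png

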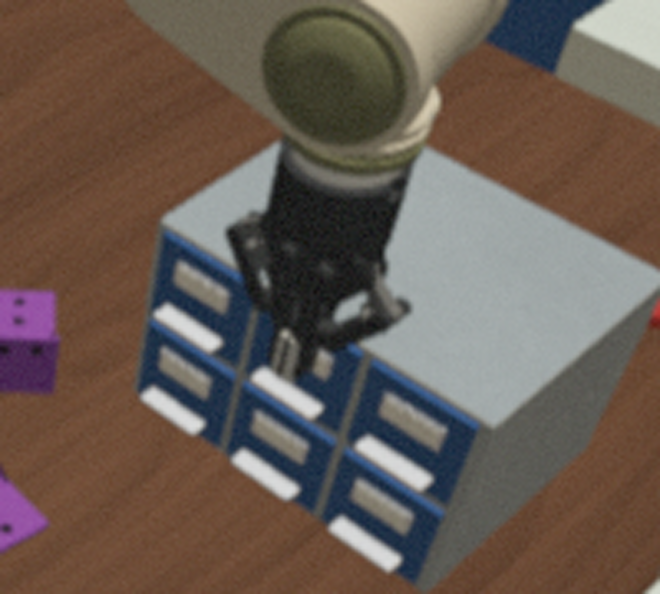

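Call:
jog_arm(
  rows=[
    {"hand": 0,"dx": 0.3,"dy": 0,"dz": 0,"ax": 0,"ay": 0,"az": 0},
    {"hand": 0,"dx": 0.8,"dy": 0,"dz": 0,"ax": 0,"ay": 0,"az": 0},
    {"hand": 0,"dx": 2,"dy": 0,"dz": 0,"ax": 0,"ay": 0,"az": 0},
    {"hand": 0,"dx": 3,"dy": -1,"dz": 0,"ax": 0,"ay": 0,"az": 0},
    {"hand": 0,"dx": 3.5,"dy": -2,"dz": 0,"ax": 0,"ay": 0,"az": 0},
  ],
)

```text
time_s: 28.37
position: [0.5414, 0.1467, 0.1525]
tool_rot: [[0.018, -0.005, 1.0], [-1.0, 0.001, 0.018], [-0.001, -1.0, -0.005]]
ft_force: [0.8, 0.5, -0.4]
grip_width: -0.0002
```

Call:
jog_arm(
  rows=[
    {"hand": 0,"dx": 3.5,"dy": -2,"dz": 0,"ax": 0,"ay": 0,"az": 0},
    {"hand": 0,"dx": 3.5,"dy": -2,"dz": 0,"ax": 0,"ay": 0,"az": 0},
    {"hand": 0,"dx": 3.5,"dy": -2,"dz": 0,"ax": 0,"ay": 0,"az": 0},
    {"hand": 0,"dx": 3,"dy": -1,"dz": 0,"ax": 0,"ay": 0,"az": 0},
    {"hand": 0,"dx": 1,"dy": 0,"dz": 0,"ax": 0,"ay": 0,"az": 0},
  ],
)

```text
time_s: 28.78
position: [0.5459, -0.0018, 0.2266]
tool_rot: [[0.013, 0.004, 1.0], [-1.0, -0.001, 0.013], [0.001, -1.0, 0.004]]
ft_force: [0.1, -0.5, 0.6]
grip_width: -0.0
```

Call:
jog_arm(
  rows=[
    {"hand": 0,"dx": 0,"dy": 0,"dz": 0,"ax": 0,"ay": 0,"az": 0},
    {"hand": 0,"dx": 0,"dy": 0,"dz": 0,"ax": 0,"ay": 0,"az": 0},
    {"hand": 0,"dx": 0,"dy": 0,"dz": 0,"ax": 0,"ay": 0,"az": 0},
    {"hand": 0,"dx": 0,"dy": 0,"dz": 0,"ax": 0,"ay": 0,"az": 0},
    {"hand": 0,"dx": 0,"dy": 0,"dz": 0,"ax": 0,"ay": 0,"az": 0},
  ],
)

```text
time_s: 29.2
position: [0.5451, 0.003, 0.2239]
tool_rot: [[0.018, -0.001, 1.0], [-1.0, 0.0, 0.018], [-0.0, -1.0, -0.001]]
ft_force: [0.3, -0.8, 0.0]
grip_width: 0.0002
```

```bash
python3 - <<'E'
from h import *
im,c=snap('top','t23.png'); im2,c2=snap('scene','s23.png'); st()
a=cv2.resize(im[100:280,50:270],None,fx=1.7,fy=1.7,interpolation=cv2.INTER_CUBIC); b=cv2.resize(im2[90:270,360:580],None,fx=1.7,fy=1.7,interpolation=cv2.INTER_CUBIC)
cv2.imwrite('pics/f23.png',np.hstack([a,b]))
E
```

```text
t 29.3 p [0.5452 0.0026 0.2241] q [-12.2  21.6  75.8   0.   82.6 -13.2] w -0.0001 f [0.2 1.  0. ]
[[0.017, -0.0, 1.0], [-1.0, 0.0, 0.017], [-0.0, -1.0, -0.0]]
```

View pics/f23.png

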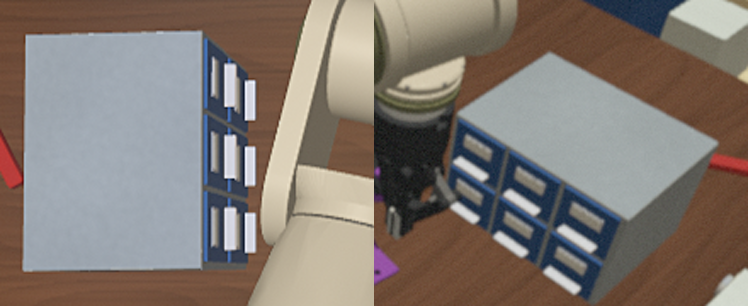

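View pics/t23.png

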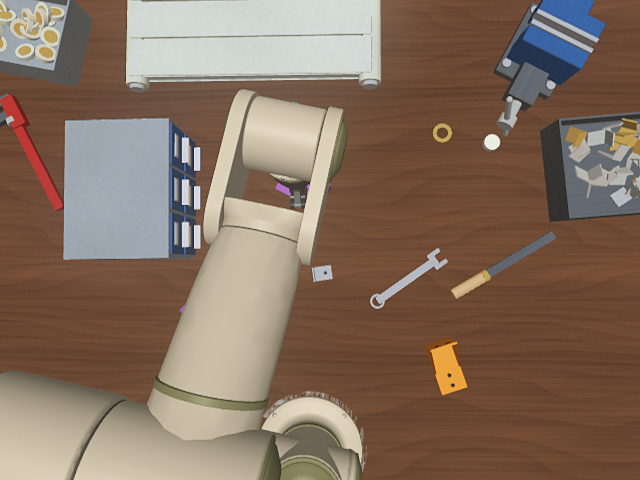

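The drawer's front is flush with its neighbours, and every bench item I can see is where it was. The robot is clear of everything, so I'm handing in.

```bash
python3 -c "
from rig import job
print(job.close_job())"
```

```text
the job is handed in; nothing more can be done
None
```

The fixing set is in the drawer and the drawer is shut; I handed the job in at about 29 s of the 72 s allowed.

**What I did:** I lowered the bracket into the drawer with its upright at the front. The elbow went on the bracket's base at the back, its arm pointing to the upright. The saddle went astride the arm, between the cheeks. I then pushed the drawer in with shut fingers until it stopped.

**Last checks:**
- **Seating:** each part touched down within 0.2 mm of the height I expected, with 4 to 11 N on the wrist, before I let go. The pictures taken afterwards show the parts nested and level by eye.
- **Drawer:** it ended against its stop at about 19 N. In the wrist, scene and top views its front is flush with the neighbouring fronts. I could not see the parts once it was shut.
- **Bench:** in the last top view the brass bush, cap, spanner, file, clip and orange bracket are unmoved. The arm hid the green tee and most of the purple brackets, so I did not check those after the final retreat. They looked unmoved in earlier wrist views.
- **Disagreement:** the wrist camera put the drawer's inside length at 118 to 119 mm against the stated 116 mm. I allowed for this when placing the parts.

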